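# Stack the pavilion model in its gluing jig and clamp it

### The job

Put the little pavilion model together in the gluing jig: set the wooden ground floor down in the pocket between the four corner angles, the grey floor slab on top of it, and then the white roof, each the right way up, square and lying flat on the one below. Then push the red handle of the toggle clamp all the way down so that its pad holds the stack. Leave the glue bottle, the black mug and the balsa offcut where they are.

Things in the scene. Friction and masses are not known exactly. Their poses are not given: they have to be found in the camera images.
- jig: gluing jig, fixed: plywood board 12 mm thick, 125 mm (x) by 225 mm (y, -70 to +155); origin at its underside below the pocket centre, z up. Four aluminium corner angles round the pocket, 5 mm thick, 44 mm high above the board plus an 8 mm flared lead-in (4 mm outwards); each covers 16 mm of its two sides, so the middle 59 mm of both long sides is open for fingers. Toggle clamp at the +y end
- pocket (a point): centre of the pocket's floor (top of the board, 12 mm above the jig's origin), axes as the jig's. The pocket is 91 mm long (y) and 59 mm wide (x): 1.5 mm play on every side of the parts
- ground_floor: ground floor of the model, light wood with dark glazing between fins, 26 mm high, 88 mm long (its y), 56 mm wide (its x); origin at the centre of its underside, z up; the same either way round
- floor_slab: grey floor slab with a darker core, 12 mm thick, 88 mm long (its y), 56 mm wide (its x); origin at the centre of its underside, z up; the same either way round
- roof: white roof, slab 12 mm thick with a raised middle 34 x 46 mm up to 18 mm, 88 mm long (its y), 56 mm wide (its x); origin at the centre of its underside, z up; the same either way round
- clamp_handle (a joint): angle of the clamp's handle: 0 open (it slants up and outwards, 1.05 rad above level), 1.08 rad closed at its stop, just past dead centre (level, pointing along the jig's +y). It turns about point handle_pivot, about the jig's x axis, and stays where it is left; pushing takes about 2 to 6 N at the grip. A toggle link makes the bar follow
- handle_grip (a point): point on the axis of the red handle grip, 80 mm from the handle's pivot; the grip is a 16 mm round bar from 34 to 104 mm from the pivot
- handle_pivot (a point): pivot of the handle, fixed on the jig at y = +133 mm, z = 92 mm from the jig's origin
- clamp_bar: steel clamp bar, 14 mm wide, 118 mm long, with a rubber pad 18 mm across on a spindle 102 mm from its pivot; origin at its pivot (jig y = +102 mm, z = 88 mm). Open it stands up leaning slightly outwards, closed it lies level along the jig's -y and the pad presses on the middle of the roof
- glue: white glue bottle, 38 mm across, 72 mm high, stands loose near the work; origin at its underside; leave it alone
- mug: black mug, 82 mm across, 92 mm high, loose; origin at its underside; leave it alone
- offcut: balsa offcut 21 x 62 x 12 mm, loose; origin at its underside; leave it alone
There are look-alikes about, which are no part of the job. There is more than one size of the roof; the job needs the larger. Several things have the shape of the floor_slab; the one meant has the colours described above.

How it is judged:
On the way, in this order (a step that is already met when the one before it is completed fails the run):
1. the ground floor sits flat and square in the pocket (horizontal distance between ground_floor and pocket below 0.004 m and z of ground_floor in the frame of pocket between -0.003 and 0.003 m and angle between ground_floor's own z axis and vertical below 0.05 rad and angle between the x axis of ground_floor and the x axis of pocket, either way round below 0.06 rad), for 0.2 s.
2. the grey slab lies flat and square on the ground floor, in the pocket (all of step 1 and horizontal distance between floor_slab and pocket below 0.004 m and z of floor_slab in the frame of pocket between 0.023 and 0.029 m and angle between floor_slab's own z axis and vertical below 0.05 rad and angle between the x axis of floor_slab and the x axis of pocket, either way round below 0.06 rad), for 0.2 s.
3. the roof lies flat and square on the slab (all of step 2 and horizontal distance between roof and pocket below 0.004 m and z of roof in the frame of pocket between 0.035 and 0.041 m and angle between roof's own z axis and vertical below 0.05 rad and angle between the x axis of roof and the x axis of pocket, either way round below 0.06 rad), for 0.2 s.
4. the clamp handle is all the way down and the pad presses on the roof (value of joint clamp_handle above 1 rad and contact force between clamp_bar and roof above 0.5 N), for 0.2 s.
At the end, for the whole second after the job is handed in: Ground floor, slab and roof lie at rest in this order in the pocket: within 4 mm of its centre line, within 3 mm of the seated heights (0, 26, 38 mm above its floor), level within 0.05 rad, square within 0.06 rad; the clamp handle is past 1.0 rad and the bar presses on the roof with over 0.5 N (all of step 3 and all of step 4 and linear speed of each of ground_floor, floor_slab, roof below 0.02 m/s); the robot touches nothing.
It fails at once if the glue bottle is pushed more than 25 mm or tipped (distance of glue from where it was at the start of the episode above 0.025 m or angle between glue's own z axis and vertical above 0.5 rad).
It fails at once if the black mug is pushed more than 25 mm or tipped (distance of mug from where it was at the start of the episode above 0.025 m or angle between mug's own z axis and vertical above 0.5 rad).
It fails at once if the balsa offcut is pushed more than 25 mm or tipped (distance of offcut from where it was at the start of the episode above 0.025 m or angle between offcut's own z axis and vertical above 0.5 rad).
It also fails if it takes over 72 s, if anything falls off the work surface, if the arm or the gripper's body presses on something with over 40 N, if the wrist force passes 120 N, or if a joint passes its speed limit or range.

### The arm

A 6-joint arm with a two-finger parallel gripper is mounted at the origin on a cart in front of the work surface, level with it; the furniture and walls round the work are solid. World frame = base frame: x ahead of the robot, y to its left, z up, the work surface at z = 0. Lengths are in m, angles in rad, forces in N, time in s.
With the tool pointing down it reaches from about 0.35 to 0.975 m from the base axis. Payload 4.9 kg.
Tool frame: the origin (TCP) lies midway between the tips of the shut fingers; the grasp point (between the pads) lies behind it (manip.grasp_offset is the y of the grasp point in the tool frame, in m); y points along the fingers, z is the direction in which the jaws open and shut, and the axes are right-handed (so a half turn about y gives the same grasp; the last joint's range is limited). The gripper opens to 85 mm and grips with 20 to 120 N. Pads are 22 mm wide; open, the fingers measure 114 mm over their backs; the gripper's body (76 mm by 85 mm) begins 54 mm behind the grasp point. The pads swing forward as they close: fully open they stand 13 mm farther back than shut.
Start: joints at [1.033, 0.053, 1.613, -0, 1.476, -0.119], TCP at [0.254, 0.571, 0.231] pointing down, gripper open.
Joint ranges: [-3.01, 3.01], [-1.01, 2.22], [0.06, 2.58], [-1.02, 4.17], [0.09, 2.62], [-3.14, 3.14]. Speed limits (rad/s): [2.57, 2.57, 3.14, 3.14, 3.14, 3.14].

### API

Orientations are given as a unit quaternion [w, x, y, z].
In Python, from plant import manip gives the robot as it stands. The module is installed in compiled form; this text tells all that it offers.
- The arm moves only by the shell command python3 -m jog 'ROWS'. ROWS is a JSON object of lists of equal length, an entry for each row: "offset": the shift along the world's x, y, z in units of 50 mm (1.0 is 50 mm), a list of three; "angular": the turn, a rotation vector about the world's x, y, z in units of 6 degrees (1.0 is 6 degrees), a list of three; "jaw": the finger opening in mm, from 0 to 85.4. In form: {"offset": [[tx, ty, tz], ...], "angular": [[ax, ay, az], ...], "jaw": [jaw, ...]}. A call has 1 to 12 rows; each row shifts and turns the commanded pose from where the row before left it; what a row does not reach is not made up. A row lasts 1/10 s, in which the tool goes at most 50 mm and 8.59 degrees, less where a joint would pass 70% of its speed; a pose out of reach is approached as far as the arm can. A call is refused whole if a number of a shift passes 1 or a number of a turn 1, either way. A call with a gripper value outside its range is refused whole. The fingers move at their own pace and stop on an object; the grip force is fixed at half the most. Time passes only in rows, so rows that do not move let the fingers close. It gives the time, the measured TCP pose, the force and the opening at its end, in the units of the state.
- manip.state(): the state, without advancing time (a new reading comes with each control period).
- manip.grab_frame(name): name is "scene" or "side" or "wrist"; returns the picture (400x640x3 uint8, blue, green, red); there is no depth.
- manip.camera_model(name): a dict with "fx", "fy", "cx", "cy" (pixels), "k1" (the pictures are not rectified: a ray, as slopes to the right and down, at radius r is drawn at 1 + k1 r^2 times it, then the intrinsics apply), "rvec" (rotation vector, rad) and "tvec" (3), from world to camera coordinates, as OpenCV has them; the wrist camera has in their place "mount" (4x4, takes a point from camera to tool coordinates, whose origin is the TCP and whose axes are the tool frame's). Camera axes: x right, y down, z forward; pixel columns grow to the right and rows downward; lengths in m; the calibration is good to about 2 mm. A picture is of the moment at which its call begins: read the wrist's pose just before it. camera_model takes no time and is no camera call.
- manip.job_done(): hands the job in, once; it reports no verdict.
The state is a dict: "time": time; "joint_pos": joint angles; "joint_vel": joint speeds; "joint_efforts": joint torques, N m; "tool_pos": TCP position; "tool_rot": TCP orientation; "contact_force": force on the tool from outside, world axes, zero at the start; "ft_torque": the same for the moment, N m; "gripper_width": opening from 0.0 (shut) to 1.0 (fully open).
Only numpy, scipy, OpenCV 4.12 (cv2) and the standard library are available. Lean on these libraries where they do the work, as an engineer would, in place of code of your own. Each camera call takes 0.05 s, during which the arm holds its last target.

## Working session

There is one attempt and no reset: what is moved stays moved. The work goes in short steps, Python scripts to look and compute and a shell command to move; the robot and the scene stay as the last step left them, time stands still between calls to the robot, and variables do not carry over. Pictures are saved under pics/ and viewed, and the job is handed in when it is done.

```bash
mkdir -p pics; ls
python3 - <<'E'
from plant import manip
import cv2
print(manip.state()); print(manip.grasp_offset)
for n in ("scene","side","wrist"):
    print(n,manip.camera_model(n))
    cv2.imwrite(f"pics/{n}0.png",manip.grab_frame(n))
E
```

```text
pics
{'time': 0.0, 'joint_pos': array([ 1.03300023e+00,  5.33672468e-02,  1.61429163e+00,  4.37080056e-06,
        1.47598847e+00, -1.18973610e-01]), 'joint_vel': array([-7.38692171e-04,  1.01694893e-03,  1.41673757e-03, -2.32408253e-05,
        1.41719552e-03, -1.80776404e-04]), 'joint_efforts': array([-5.69177719e-04, -3.93696892e+01, -3.70165873e+01, -2.01652301e-04,
        7.22744400e-03,  6.05539459e-07]), 'tool_pos': array([0.25384234, 0.57045245, 0.23005799]), 'tool_rot': array([-0.69097143,  0.69234569, -0.14723203,  0.14676054]), 'contact_force': array([-0.91370875, -0.88119218, -0.00210791]), 'ft_torque': array([-0.03992714,  0.02043273, -0.04384503]), 'gripper_width': 1.0005134921542953}
-0.0187
scene {'fx': 475.55463708139405, 'fy': 475.55463708139405, 'cx': 323.9281516691143, 'cy': 200.12295281436883, 'k1': -0.1360734868522487, 'rvec': array([ 1.82485528, -0.89857366,  0.62149343]), 'tvec': array([-0.33316979,  0.26777241,  1.06344071])}
side {'fx': 444.27458935854094, 'fy': 444.27458935854094, 'cx': 314.76796630109936, 'cy': 201.19894227513026, 'k1': -0.009923849074105807, 'rvec': array([ 2.19981003, -0.23337987,  0.10095602]), 'tvec': array([-0.51275771,  0.1567968 ,  1.21772704])}
wrist {'fx': 287.2152162092493, 'fy': 287.2152162092493, 'cx': 317.9643397340268, 'cy': 201.11674735566257, 'k1': -0.03491746518847811, 'mount': array([[-5.87950686e-05,  9.62217591e-01,  2.72281663e-01,
        -7.00772105e-02],
       [-1.35109453e-03, -2.72281491e-01,  9.62216693e-01,
        -1.41920496e-01],
       [ 9.99999086e-01, -3.11304670e-04,  1.31605574e-03,
         8.54630087e-04],
       [ 0.00000000e+00,  0.00000000e+00,  0.00000000e+00,
         1.00000000e+00]])}
```

View pics/scene0.png

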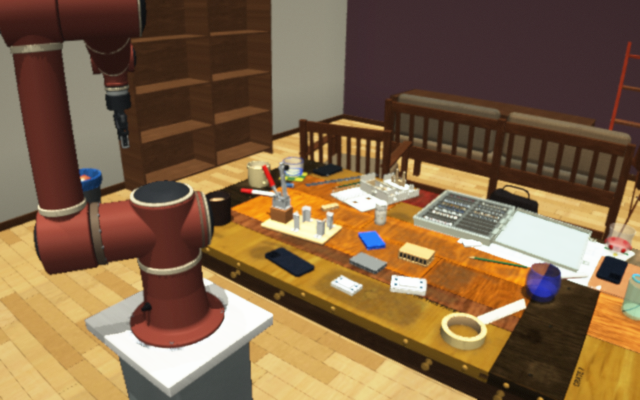

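View pics/side0.png

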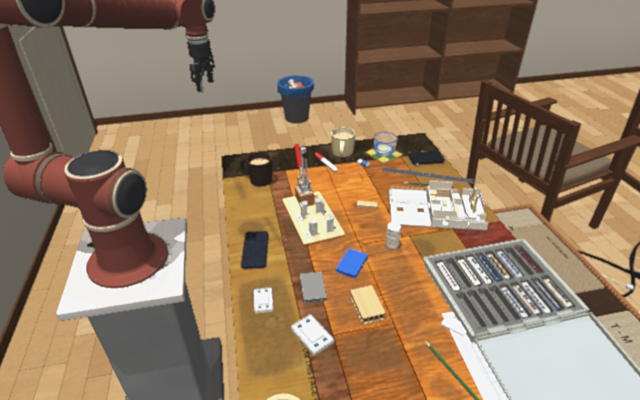

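View pics/wrist0.png

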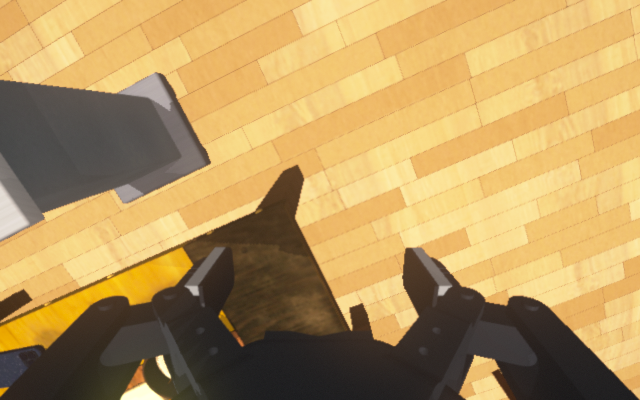

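The side view shows, with pixel positions:
- White plates at (263,299), which is small, and (313,334), which is large.
- Slab shapes at (313,286), which is grey, and (351,263), which is blue.
- Wooden ground floor at (367,303).
- Jig at (313,215), with the clamp at (303,180).
- Glue at (393,236), mug at (260,170) and offcut at (367,204).

I'll enlarge these and measure them.

```bash
cat > h.py <<'E'
import numpy as np, cv2
from plant import manip
from scipy.spatial.transform import Rotation as R
def cam(n,st=None):
    c=manip.camera_model(n)
    K=np.array([[c['fx'],0,c['cx']],[0,c['fy'],c['cy']],[0,0,1.]])
    D=np.array([c['k1'],0,0,0,0.])
    if 'mount' in c:
        q=st['tool_rot']; T=np.eye(4); T[:3,:3]=R.from_quat([q[1],q[2],q[3],q[0]]).as_matrix(); T[:3,3]=st['tool_pos']
        W=np.linalg.inv(T@c['mount']); Rm,t=W[:3,:3],W[:3,3]
    else:
        Rm=R.from_rotvec(c['rvec']).as_matrix(); t=np.array(c['tvec'])
    return K,D,Rm,t
def p2w(C,px,z):
    K,D,Rm,t=C
    u=cv2.undistortPoints(np.array(px,float).reshape(-1,1,2),K,D).reshape(-1,2)
    o=-Rm.T@t
    d=np.c_[u,np.ones(len(u))]@Rm
    return o+d*((z-o[2])/d[:,2])[:,None]
def w2p(C,P):
    K,D,Rm,t=C
    return cv2.projectPoints(np.array(P,float).reshape(-1,3),cv2.Rodrigues(Rm)[0],t,K,D)[0].reshape(-1,2)
def axes(st):
    q=st['tool_rot']; M=R.from_quat([q[1],q[2],q[3],q[0]]).as_matrix(); return M
E
python3 - <<'E'
import cv2
from h import *
s=cv2.imread('pics/side0.png'); c=cv2.imread('pics/scene0.png')
cv2.imwrite('pics/a.png',cv2.resize(s[240:360,230:400],None,fx=4.7,fy=4.7,interpolation=cv2.INTER_CUBIC))
cv2.imwrite('pics/b.png',cv2.resize(s[130:250,240:410],None,fx=4.7,fy=4.7,interpolation=cv2.INTER_CUBIC))
C=cam('side')
for n,p in dict(roofL=(313,334),roofS=(263,299),grey=(313,286),blue=(351,263),gf=(367,303),jig=(313,218),glue=(393,247),mug=(260,182),off=(367,205)).items():
    print(n,p2w(C,p,0.01)[0].round(3))
M=axes(manip.state());print(M.round(3))
E
```

```text
roofL [ 0.445 -0.358  0.01 ]
roofS [ 0.347 -0.232  0.01 ]
grey [ 0.474 -0.217  0.01 ]
blue [ 0.589 -0.159  0.01 ]
gf [ 0.59  -0.298  0.01 ]
jig [0.529 0.05  0.01 ]
glue [ 0.719 -0.124  0.01 ]
mug [0.394 0.278 0.01 ]
off [0.706 0.076 0.01 ]
[[ 0.914 -0.001  0.407]
 [-0.407 -0.001  0.914]
 [-0.    -1.    -0.002]]
```

View pics/a.png

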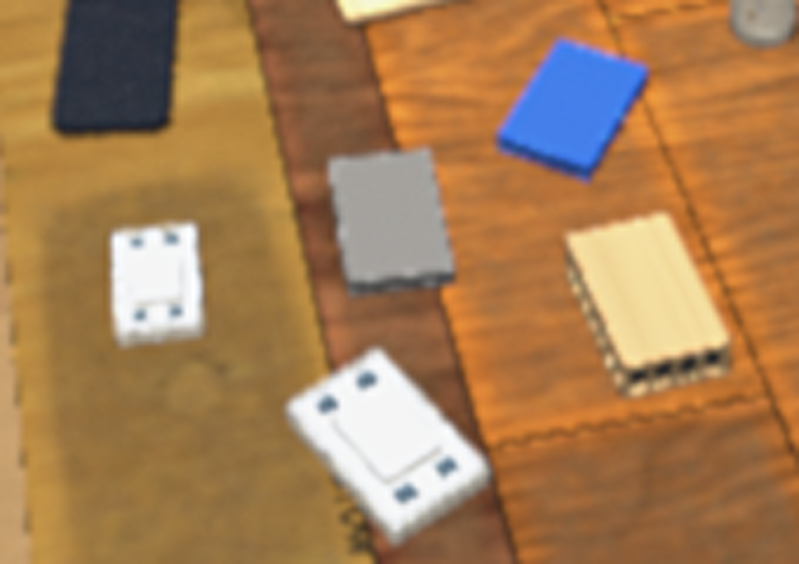

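View pics/b.png

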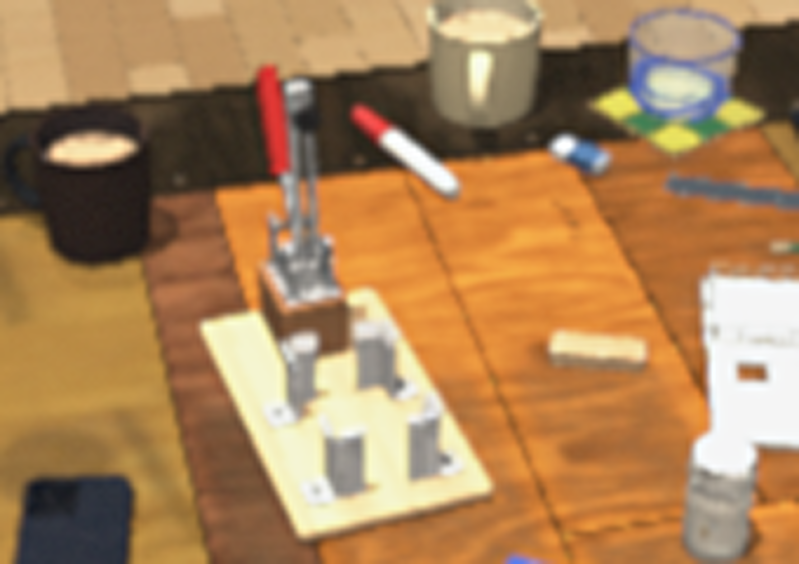

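Run:
```python
from h import *
C=cam('side')
def f(off,pts,z): return p2w(C,[(x/4.7+off[0],y/4.7+off[1]) for x,y in pts],z)
def rep(n,P):
    print(n,P.mean(0).round(4))
    for i in range(4):
        d=P[(i+1)%4]-P[i]; print('   ',np.linalg.norm(d).round(4),np.degrees(np.arctan2(d[1],d[0])).round(1))
A=(230,240);B=(240,130)
rep('grey',f(A,[(328,162),(430,150),(455,272),(348,282)],.012))
rep('roofL',f(A,[(286,405),(377,348),(490,465),(395,530)],.012))
rep('roofS',f(A,[(110,230),(197,222),(204,325),(118,335)],.009))
rep('gf',f(A,[(565,238),(665,214),(730,344),(624,372)],.026))
rep('board',f(B,[(200,325),(305,537),(493,490),(368,290)],.012))
```

```text
grey [ 0.474  -0.2176  0.012 ]
    0.0567 -3.2
    0.0882 -94.0
    0.0557 174.5
    0.086 86.7
roofL [ 0.4438 -0.3554  0.012 ]
    0.0558 26.1
    0.0882 -64.0
    0.0569 -153.8
    0.0882 115.3
roofS [ 0.3477 -0.2312  0.009 ]
    0.0463 -5.3
    0.0702 -94.5
    0.0435 176.2
    0.0714 87.8
gf [ 0.5872 -0.3075  0.026 ]
    0.0557 4.9
    0.0886 -86.6
    0.0559 -174.7
    0.089 93.3
board [0.5278 0.0579 0.012 ]
    0.2258 -82.5
    0.1207 8.0
    0.2238 97.7
    0.1201 -172.9
```

Run:
```python
import cv2
s=cv2.imread('pics/side0.png'); c=cv2.imread('pics/scene0.png')
a=cv2.resize(s[0:100,150:250],None,fx=4,fy=4,interpolation=cv2.INTER_CUBIC)
b=cv2.resize(c[60:160,70:170],None,fx=4,fy=4,interpolation=cv2.INTER_CUBIC)
cv2.imwrite('pics/c.png',cv2.hconcat([a,b]))
```

```text
(no output)
```

View pics/c.png

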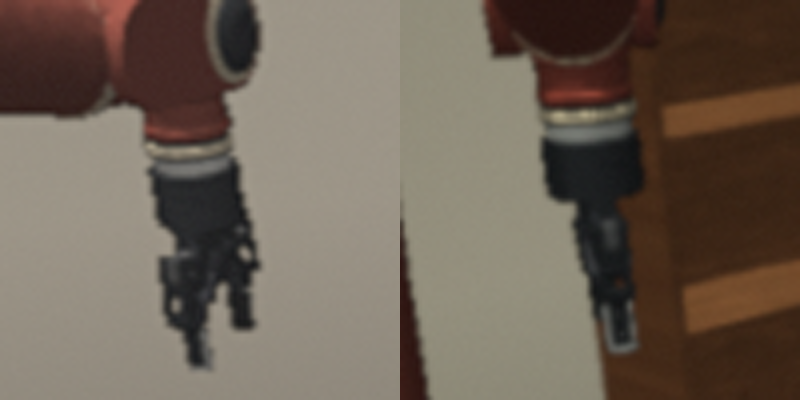

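```bash
python3 -m jog '{"offset":[[0.26,-0.76,0.06],[0.26,-0.76,0.06],[0.26,-0.76,0.06],[0.26,-0.76,0.06],[0.26,-0.76,0.06],[0.26,-0.76,0.06],[0.26,-0.76,0.06],[0.26,-0.76,0.06],[0.26,-0.76,0.06],[0.26,-0.76,0.06]],"angular":[[0,0,-0.52],[0,0,-0.52],[0,0,-0.52],[0,0,-0.52],[0,0,-0.52],[0,0,-0.52],[0,0,-0.52],[0,0,-0.52],[0,0,-0.52],[0,0,-0.52]],"jaw":[85,85,85,85,85,85,85,85,85,85]}'; python3 -m jog '{"offset":[[0.28,-0.76,0.06],[0.28,-0.76,0.06],[0.28,-0.76,0.06],[0.28,-0.76,0.06],[0.28,-0.76,0.06],[0.28,-0.76,0.06],[0.28,-0.76,0.06],[0.28,-0.76,0.06],[0.28,-0.76,0.06],[0.28,-0.76,0.06],[0,0,0]],"angular":[[0,0,-0.52],[0,0,-0.52],[0,0,-0.52],[0,0,-0.52],[0,0,-0.52],[0,0,-0.52],[0,0,-0.52],[0,0,-0.52],[0,0,-0.52],[0,0,-0.52],[0,0,0]],"jaw":[85,85,85,85,85,85,85,85,85,85,85]}'
python3 - <<'E'
from h import *
import pickle
st=manip.state();im=manip.grab_frame('wrist');cv2.imwrite('pics/w1.png',im);pickle.dump(st,open('w1.pkl','wb'))
print(axes(st).round(3),st['tool_pos'],st['joint_pos'])
E
```

```text
time: 1.15
tool_pos: [0.3842, 0.1894, 0.2612]
tool_rot: [0.626, -0.626, 0.328, -0.328]
contact_force: [1.0, 0.4, -0.3]
gripper_width: 0.996
time: 2.25
tool_pos: [0.5247, -0.1927, 0.2907]
tool_rot: [-0.514, 0.515, -0.485, 0.485]
contact_force: [-1.0, 0.1, 0.4]
gripper_width: 0.996
[[ 0.058 -0.001  0.998]
 [-0.998 -0.001  0.058]
 [ 0.001 -1.    -0.001]] [ 0.52465389 -0.19274894  0.29067202] [-4.84687822e-01 -1.32979380e-01  1.69519570e+00 -1.05581355e-03
  1.57984427e+00 -5.42566091e-01]
```

View pics/w1.png

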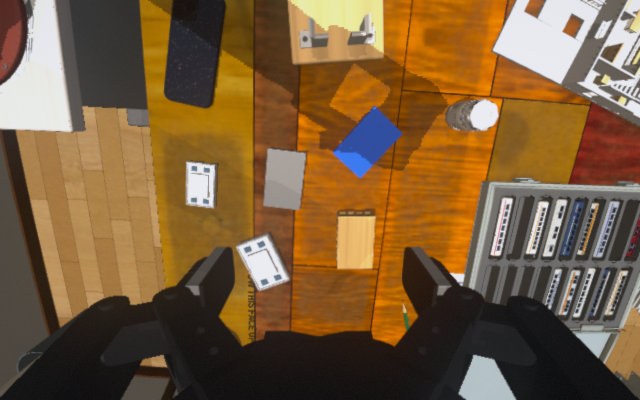

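The wrist view shows the grey slab at (284,179), the large roof at (263,262), the small roof at (201,185), the ground floor at (356,239), the blue slab at (367,142) and the jig at the top (335,25). The large roof is picked by its size. The slab is picked by colour: grey rather than blue. I'll confirm both in an enlarged crop.

Run:
```python
import cv2
s=cv2.imread('pics/w1.png')
cv2.imwrite('pics/w1a.png',cv2.resize(s[140:300,180:390],None,fx=3.75,fy=3.75,interpolation=cv2.INTER_CUBIC))
```

```text
(no output)
```

View pics/w1a.png

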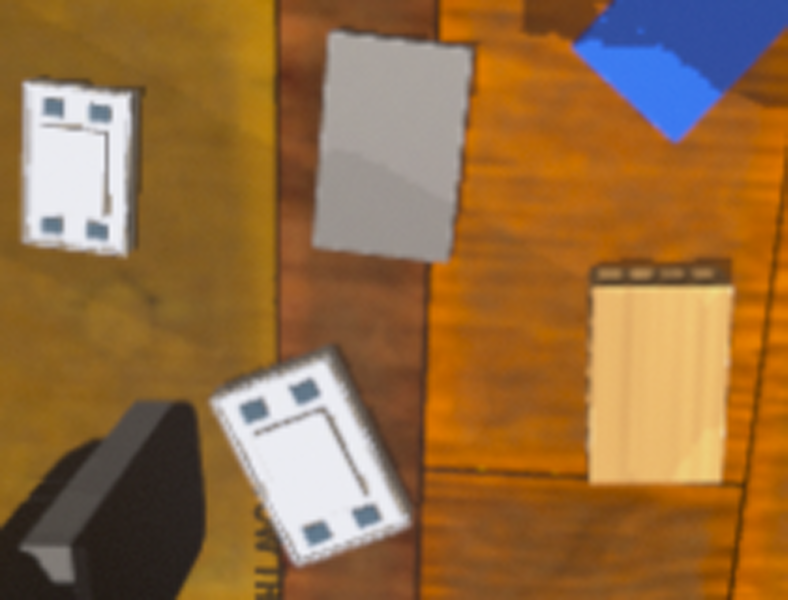

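The crop confirms it: plain grey slab at the upper centre, large roof (raised middle up) at the lower centre, ground floor at right.

Run:
```python
from h import *
import pickle
C=cam('wrist',pickle.load(open('w1.pkl','rb')))
def rep(n,pts,z,off=(180,140),s=3.75):
    P=p2w(C,[((x+.5)/s-.5+off[0],(y+.5)/s-.5+off[1]) for x,y in pts],z)
    L=[np.linalg.norm(P[(i+1)%4]-P[i]) for i in range(4)]
    a=[np.degrees(np.arctan2(*(P[(i+1)%4]-P[i])[[1,0]])) for i in range(4)]
    print(n,P.mean(0).round(4),np.round(L,4),np.round(a,1))
rep('grey',[(330,31),(473,46),(449,262),(313,245)],.012)
rep('roofL',[(211,396),(332,347),(411,522),(298,566)],.012)
rep('roofS',[(23,80),(136,88),(130,257),(23,243)],.009)
rep('gf',[(593,287),(733,287),(724,483),(588,481)],.026)
```

```text
grey [ 0.4741 -0.2105  0.012 ] [0.0555 0.0884 0.0559 0.087 ] [ -2.7 -93.7 175.9  86.1]
roofL [ 0.444  -0.3496  0.012 ] [0.0574 0.0883 0.056  0.0889] [  26.4  -66.3 -153.   114.7]
roofS [ 0.3471 -0.2265  0.009 ] [0.0451 0.0707 0.0445 0.0679] [ -0.9 -94.2 175.6  86.2]
gf [ 0.588  -0.3005  0.026 ] [0.0558 0.0872 0.0574 0.0862] [   3.3  -86.  -177.7   93. ]
```

```bash
python3 -m jog '{"offset":[[0.25,-0.43,-0.65],[0.25,-0.43,-0.65],[0.25,-0.43,-0.65],[0.25,-0.43,-0.65],[0.25,-0.43,-0.65],[0,0,0],[0,0,0]],"angular":[[0,0,0],[0,0,0],[0,0,0],[0,0,0],[0,0,0],[0,0,0],[0,0,0]],"jaw":[85,85,85,85,85,85,85]}'
cat > snap.py <<'E'
from h import *
import pickle,sys
n=sys.argv[1]
st=manip.state();im=manip.grab_frame('wrist');cv2.imwrite(f'pics/{n}.png',im);pickle.dump(st,open(f'{n}.pkl','wb'))
if len(sys.argv)>2:
    x0,y0,w,h,s=map(float,sys.argv[2:7]);x0,y0,w,h=map(int,(x0,y0,w,h))
    cv2.imwrite(f'pics/{n}a.png',cv2.resize(im[y0:y0+h,x0:x0+w],None,fx=s,fy=s,interpolation=cv2.INTER_CUBIC))
M=axes(st);print('pos',st['tool_pos'].round(4),'jawdeg',np.degrees(np.arctan2(M[1,2],M[0,2])).round(2),'down',M[:,1].round(3),'F',st['contact_force'].round(1),'w',round(st['gripper_width'],3),'vel',np.abs(st['joint_vel']).max().round(3),'t',st['time'])
E
python3 snap.py w2 210 120 220 170 3.5
```

```text
time: 3.0
tool_pos: [0.586, -0.2951, 0.1276]
tool_rot: [-0.516, 0.516, -0.485, 0.483]
contact_force: [-0.5, -0.1, 0.5]
gripper_width: 0.998
pos [ 0.586  -0.2951  0.1276] jawdeg 3.65 down [-0.002  0.002 -1.   ] F [-0.5 -0.1  0.5] w 0.998 vel 0.05 t 3.0
```

View pics/w2.png

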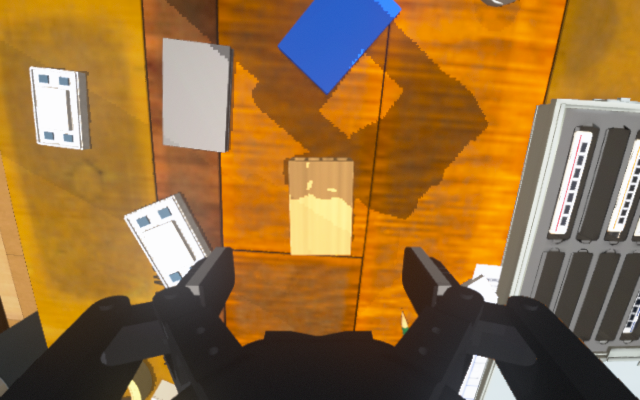

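View pics/w2a.png

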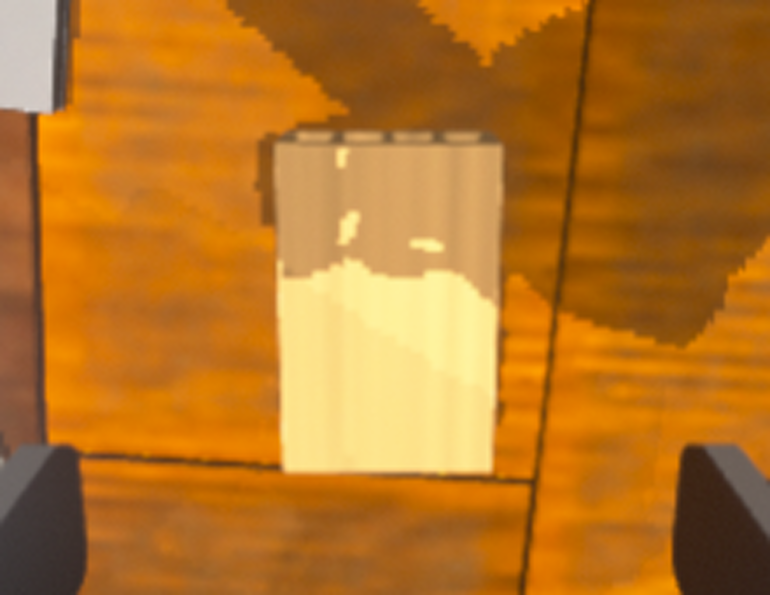

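```bash
cat > rep.py <<'E'
from h import *
import pickle
def rep(n,snap,pts,z,off,s):
    C=cam('wrist',pickle.load(open(snap+'.pkl','rb')))
    P=p2w(C,[((x+.5)/s-.5+off[0],(y+.5)/s-.5+off[1]) for x,y in pts],z)
    L=[np.linalg.norm(P[(i+1)%4]-P[i]) for i in range(4)]
    a=[np.degrees(np.arctan2(*(P[(i+1)%4]-P[i])[[1,0]])) for i in range(4)]
    print(n,P.mean(0).round(4),np.round(L,4),np.round(a,1)); return P
E
python3 - <<'E'
from rep import *
rep('gf','w2',[(275,142),(502,143),(492,472),(284,471)],.026,(210,120),3.5)
st=manip.state();print(st['tool_pos'],st['time'],np.abs(st['joint_vel']).max())
C=cam('wrist',st); M=axes(st)
# open fingertip predicted pixels: z=+-.0425, y=-.013
for y in (-.013,): 
  for zz in (-.0425,.0425): print(w2p(C,st['tool_pos']+M@np.array([0,y,zz])))
E
```

```text
gf [ 0.5881 -0.3008  0.026 ] [0.055  0.0874 0.0553 0.0874] [   3.4  -86.2 -176.6   93.6]
[ 0.58686311 -0.29544829  0.12971009] 3.05 0.03270906420120728
[[233.78924789 266.4563114 ]]
[[403.43129237 266.49129069]]
```

```bash
python3 -m jog '{"offset":[[0.04,-0.08,-0.6],[0,0,-0.6],[0,0,-0.6],[0,0,-0.4],[0,0,0],[0,0,0],[0,0,0]],"angular":[[0,0,0],[0,0,0],[0,0,0],[0,0,0],[0,0,0],[0,0,0],[0,0,0]],"jaw":[85,85,85,85,85,85,85]}'; python3 snap.py w3
```

```text
time: 3.75
tool_pos: [0.5905, -0.3012, 0.0223]
tool_rot: [0.516, -0.515, 0.482, -0.486]
contact_force: [-0.0, -0.4, -0.1]
gripper_width: 0.997
pos [ 0.5905 -0.3012  0.0223] jawdeg 3.64 down [ 0.004 -0.003 -1.   ] F [-0.  -0.4 -0.1] w 0.997 vel 0.005 t 3.75
```

View pics/w3.png

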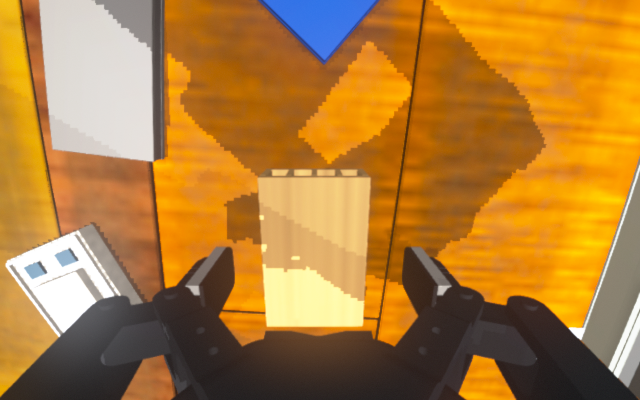

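```bash
python3 -m jog '{"offset":[[-0.05,0,-0.25],[0,0,-0.17],[0,0,0],[0,0,0],[0,0,0]],"angular":[[0,0,0],[0,0,0],[0,0,0],[0,0,0],[0,0,0]],"jaw":[85,85,85,85,85]}'
python3 - <<'E'
from rep import *
rep('gf','w3',[(260,177),(370,177),(364,326),(267,327)],.026,(0,0),1)
E
```

```text
time: 4.3
tool_pos: [0.5862, -0.3006, -0.0022]
tool_rot: [0.515, -0.515, 0.484, -0.484]
contact_force: [-0.4, 0.2, 0.3]
gripper_width: 0.992
gf [ 0.5888 -0.3013  0.026 ] [0.0538 0.0871 0.0559 0.0877] [   3.6  -85.7 -175.8   93. ]
```

```bash
python3 -m jog '{"offset":[[0.03,0,0.04],[0,0,0],[0,0,0],[0,0,0],[0,0,0],[0,0,0],[0,0,0]],"angular":[[0,0,0],[0,0,0],[0,0,0],[0,0,0],[0,0,0],[0,0,0],[0,0,0]],"jaw":[85,50,50,50,50,50,50]}'; python3 snap.py w4
```

```text
time: 5.0
tool_pos: [0.5882, -0.3009, 0.0005]
tool_rot: [0.516, -0.515, 0.484, -0.484]
contact_force: [1.1, -0.2, 4.4]
gripper_width: 0.639
pos [ 5.882e-01 -3.009e-01  5.000e-04] jawdeg 3.61 down [ 0.001 -0.001 -1.   ] F [ 1.1 -0.2  4.4] w 0.639 vel 0.002 t 5.0
```

View pics/w4.png

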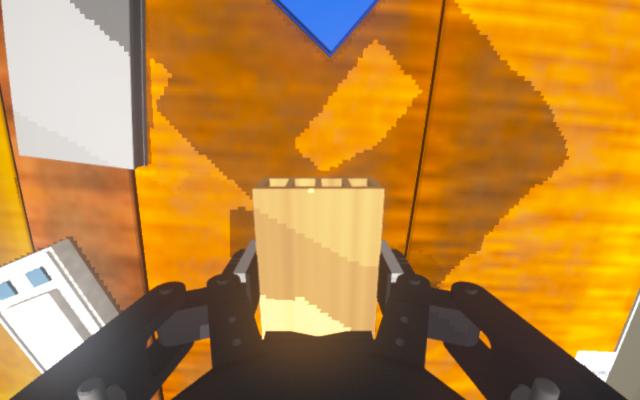

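```bash
python3 -m jog '{"offset":[[0,0,0.4],[0,0,0.9],[0,0,0.9],[-0.19,0.78,0.6],[-0.19,0.78,0.6],[-0.19,0.78,0],[-0.19,0.78,0],[-0.19,0.78,0],[-0.19,0.78,0],[0,0,0],[0,0,0],[0,0,0]],"angular":[[0,0,0],[0,0,0],[0,0,0],[0,0,0.11],[0,0,0.11],[0,0,0.11],[0,0,0.11],[0,0,0.11],[0,0,0.11],[0,0,0],[0,0,0],[0,0,0]],"jaw":[50,50,50,50,50,50,50,50,50,50,50,50]}'; python3 snap.py w5 220 20 200 150 4
```

```text
time: 6.25
tool_pos: [0.5306, -0.0674, 0.1692]
tool_rot: [-0.531, 0.532, -0.466, 0.466]
contact_force: [-0.4, -0.2, -0.4]
gripper_width: 0.644
pos [ 0.5306 -0.0674  0.1692] jawdeg 7.53 down [-0.001 -0.    -1.   ] F [-0.4 -0.2 -0.4] w 0.644 vel 0.014 t 6.25
```

View pics/w5.png

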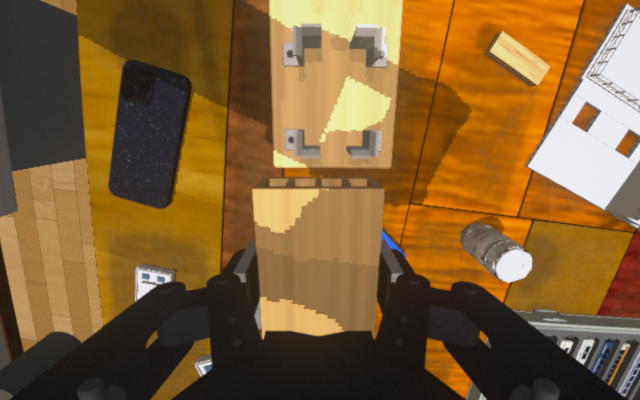

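View pics/w5a.png

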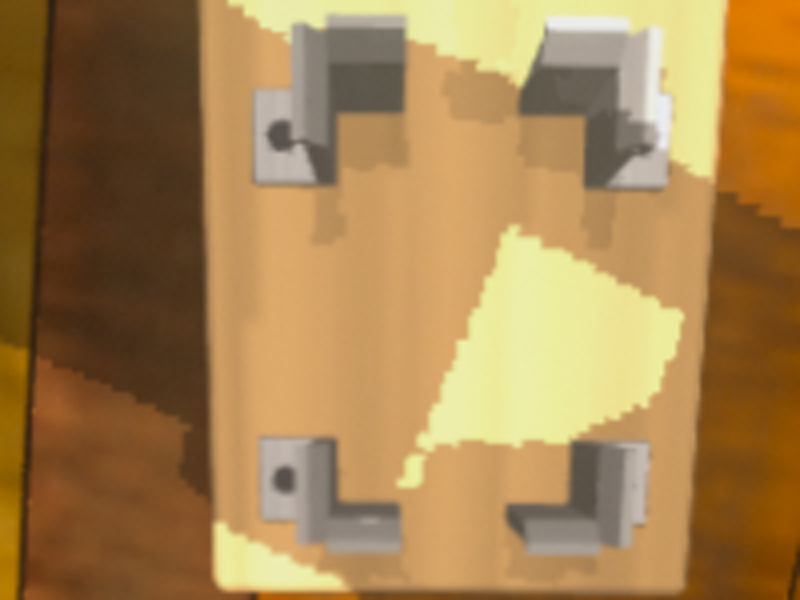

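Run:
```python
from rep import *
print(rep('pocket','w5',[(336,112),(585,113),(570,503),(336,503)],.012,(220,20),4).round(4))
rep('gf top held','w5',[(253,189),(384,189),(378,336),(260,334)],.0261+.1692,(0,0),1)
rep('gf top held prev','w4',[(253,189),(384,189),(378,336),(260,334)],.026,(0,0),1)
# board edges: left/right/bottom
P=rep('board','w5',[(205,100),(213,580),(685,585),(720,100)],.012,(220,20),4);print(P.round(4))
```

```text
pocket [0.5337 0.0252 0.012 ] [0.0591 0.0917 0.0601 0.0918] [   7.4  -82.5 -172.4   96.8]
[[ 0.4987  0.0669  0.012 ]
 [ 0.5573  0.0745  0.012 ]
 [ 0.5692 -0.0164  0.012 ]
 [ 0.5096 -0.0243  0.012 ]]
gf top held [ 0.5299 -0.061   0.1953] [0.0543 0.0737 0.0576 0.0725] [   7.5  -81.  -173.6   96.5]
gf top held prev [ 0.5879 -0.2948  0.026 ] [0.0546 0.0741 0.0579 0.0729] [   3.6  -84.9 -177.6   92.6]
board [0.5348 0.0165 0.012 ] [0.1144 0.1236 0.1159 0.1221] [ -83.8    7.    97.  -172.4]
[[ 0.4676  0.0655  0.012 ]
 [ 0.4801 -0.0482  0.012 ]
 [ 0.6028 -0.0332  0.012 ]
 [ 0.5886  0.0818  0.012 ]]
```

```bash
python3 -m jog '{"offset":[[0.02,0.62,-0.3],[0.02,0.62,-0.5],[0.02,0.61,-0.6],[0,0,0],[0,0,0],[0,0,0],[0,0,0]],"angular":[[0,0,0],[0,0,0],[0,0,0],[0,0,0],[0,0,0],[0,0,0],[0,0,0]],"jaw":[50,50,50,50,50,50,50]}'; python3 snap.py w6 200 90 230 170 3.4
```

```text
time: 7.0
tool_pos: [0.5351, 0.0245, 0.1013]
tool_rot: [0.532, -0.531, 0.466, -0.467]
contact_force: [-0.4, 1.0, -0.1]
gripper_width: 0.638
pos [0.5351 0.0245 0.1013] jawdeg 7.47 down [ 0.003 -0.    -1.   ] F [-0.4  1.  -0.1] w 0.638 vel 0.006 t 7.0
```

View pics/w6.png

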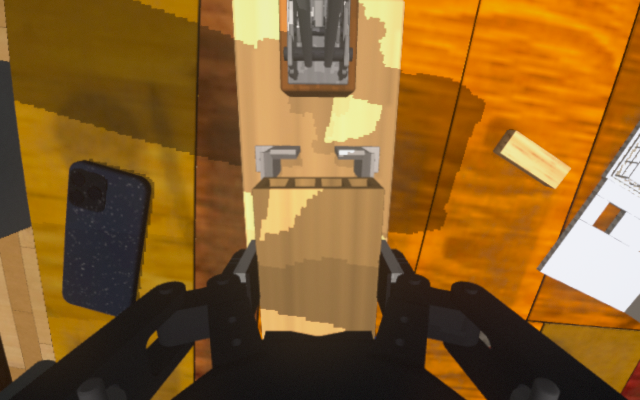

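View pics/w6a.png

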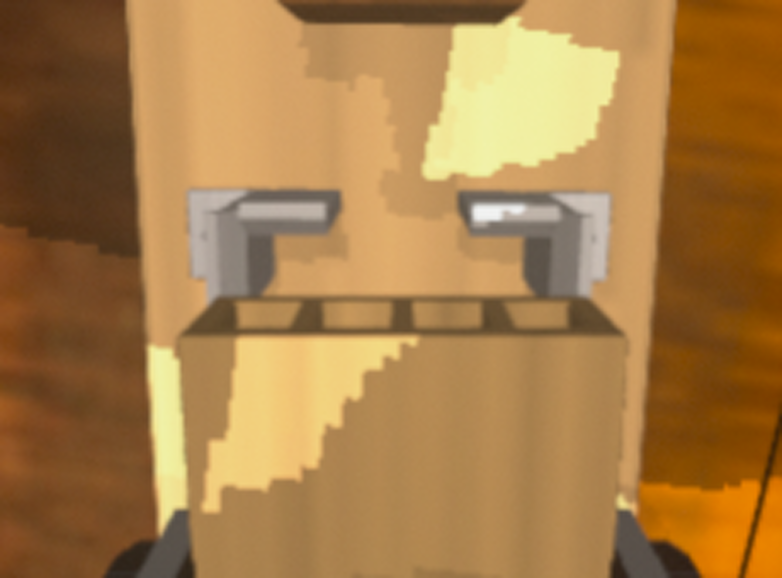

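Run:
```python
from rep import *
st=pickle.load(open('w6.pkl','rb'));C=cam('wrist',st);M=axes(st)
def loc(pts,z):
    P=p2w(C,[((x+.5)/3.4-.5+200,(y+.5)/3.4-.5+90) for x,y in pts],z)
    return ((P-st['tool_pos'])@M*1000).round(1)  # tool x,y,z mm
print('floor edges',loc([(273,262),(525,262)],.012))
print('board edges',loc([(135,150),(668,150)],.012))
print('part top edge',loc([(180,337),(626,337)],.1013+.0255))
# predicted pocket center
a=np.radians(7.4)
print(((np.array([.5337,.0252,.012])-st['tool_pos'])@M*1000).round(1))
```

```text
floor edges [[-34.1  89.2 -31. ]
 [-34.1  89.3  29. ]]
board edges [[-60.3  89.1 -62.1]
 [-60.3  89.4  61.3]]
part top edge [[-43.  -25.6 -27.5]
 [-42.9 -25.5  27.2]]
[-0.9 89.3 -1.5]
```

```bash
python3 -m jog '{"offset":[[-0.024,0.024,-0.3],[0,0,-0.4],[0,0,-0.3],[0,0,-0.2],[0,0,0],[0,0,0],[0,0,0]],"angular":[[0,0,0],[0,0,0],[0,0,0],[0,0,0],[0,0,0],[0,0,0],[0,0,0]],"jaw":[50,50,50,50,50,50,50]}'; python3 snap.py w7 200 90 230 170 3.4
```

```text
time: 7.75
tool_pos: [0.5327, 0.0268, 0.0397]
tool_rot: [-0.532, 0.532, -0.466, 0.466]
contact_force: [3.0, -1.2, -3.1]
gripper_width: 0.644
pos [0.5327 0.0268 0.0397] jawdeg 7.56 down [ 0. -0. -1.] F [ 3.  -1.2 -3.1] w 0.644 vel 0.006 t 7.75
```

View pics/w7a.png

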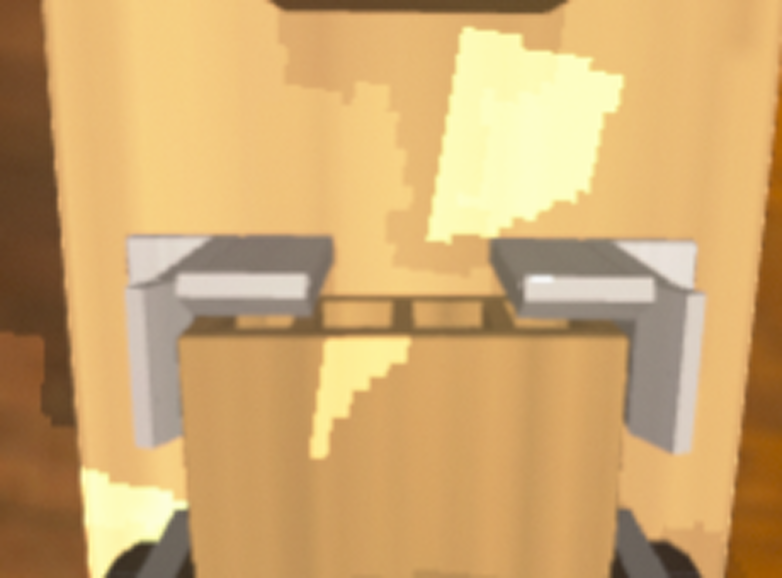

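```bash
python3 -m jog '{"offset":[[0.014,-0.016,-0.15],[0,0,-0.2],[0,0,-0.16],[0,0,0],[0,0,0],[0,0,0]],"angular":[[0,0,0],[0,0,0],[0,0,0],[0,0,0],[0,0,0],[0,0,0]],"jaw":[50,50,50,50,50,50]}'
```

```text
time: 8.4
tool_pos: [0.5328, 0.0263, 0.0137]
tool_rot: [-0.532, 0.532, -0.466, 0.466]
contact_force: [1.1, -0.9, -1.5]
gripper_width: 0.638
```

```bash
python3 -m jog '{"offset":[[0,0,-0.03],[0,0,0],[0,0,0],[0,0,0],[0,0,0],[0,0,0.4],[0,0,0.8],[0,0,0.8],[0,-0.3,0.8],[0,-0.6,0.3],[0,0,0],[0,0,0]],"angular":[[0,0,0],[0,0,0],[0,0,0],[0,0,0],[0,0,0],[0,0,0],[0,0,0],[0,0,0],[0,0,0],[0,0,0],[0,0,0],[0,0,0]],"jaw":[50,50,85,85,85,85,85,85,85,85,85,85]}'; python3 snap.py w8 220 60 200 150 4
```

```text
time: 9.6
tool_pos: [0.5332, -0.0191, 0.1677]
tool_rot: [0.532, -0.531, 0.466, -0.466]
contact_force: [-0.7, 0.4, -0.8]
gripper_width: 0.993
pos [ 0.5332 -0.0191  0.1677] jawdeg 7.49 down [ 0.  0. -1.] F [-0.7  0.4 -0.8] w 0.993 vel 0.031 t 9.6
```

View pics/w8.png

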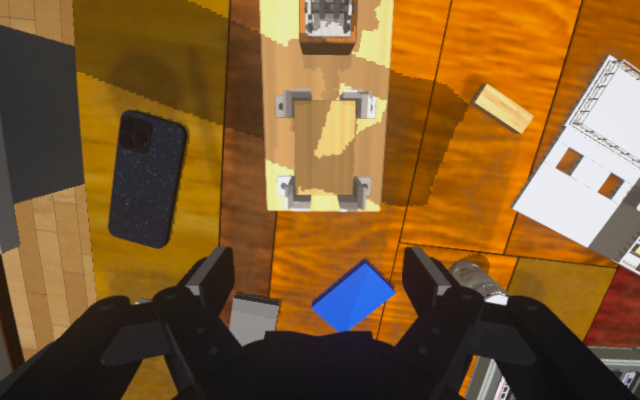

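View pics/w8a.png

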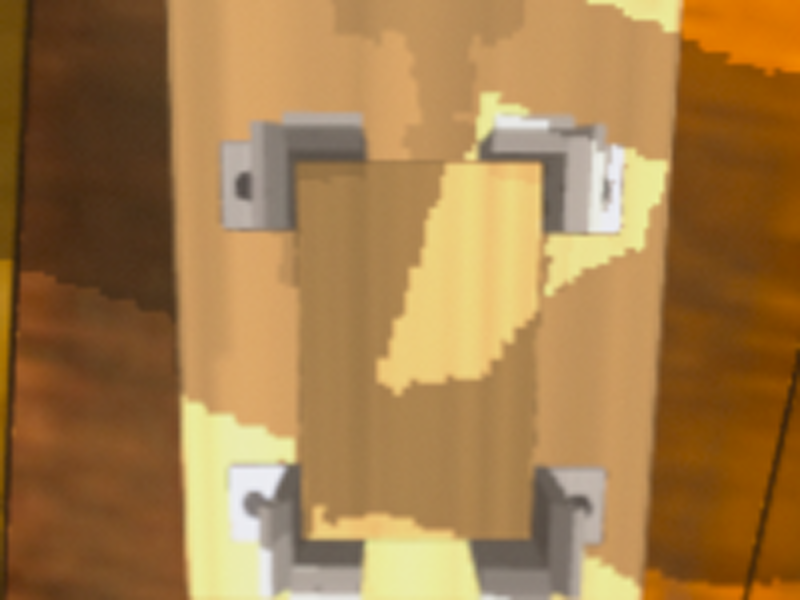

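```bash
python3 - <<'E'
from rep import *
rep('gf seated','w8',[(297,163),(542,163),(532,540),(300,540)],.038,(220,60),4)
E
python3 -m jog '{"offset":[[-0.236,-0.766,-0.1],[-0.236,-0.766,-0.3],[-0.236,-0.766,-0.4],[-0.236,-0.766,-0.4],[-0.236,-0.766,-0.2],[0,0,0],[0,0,0],[0,0,0]],"angular":[[0,0,-0.37],[0,0,-0.37],[0,0,-0.37],[0,0,-0.37],[0,0,-0.37],[0,0,0],[0,0,0],[0,0,0]],"jaw":[85,85,85,85,85,85,85,85]}'; python3 snap.py w9 200 120 240 180 3.3
```

```text
gf seated [0.5328 0.0254 0.038 ] [0.055  0.0874 0.0567 0.0874] [   7.5  -82.2 -172.5   96.7]
time: 10.45
tool_pos: [0.4743, -0.209, 0.0971]
tool_rot: [0.485, -0.485, 0.515, -0.514]
contact_force: [0.1, 0.7, -0.1]
gripper_width: 0.995
pos [ 0.4743 -0.209   0.0971] jawdeg -3.45 down [-0.001  0.001 -1.   ] F [ 0.1  0.7 -0.1] w 0.995 vel 0.012 t 10.45
```

View pics/w9a.png

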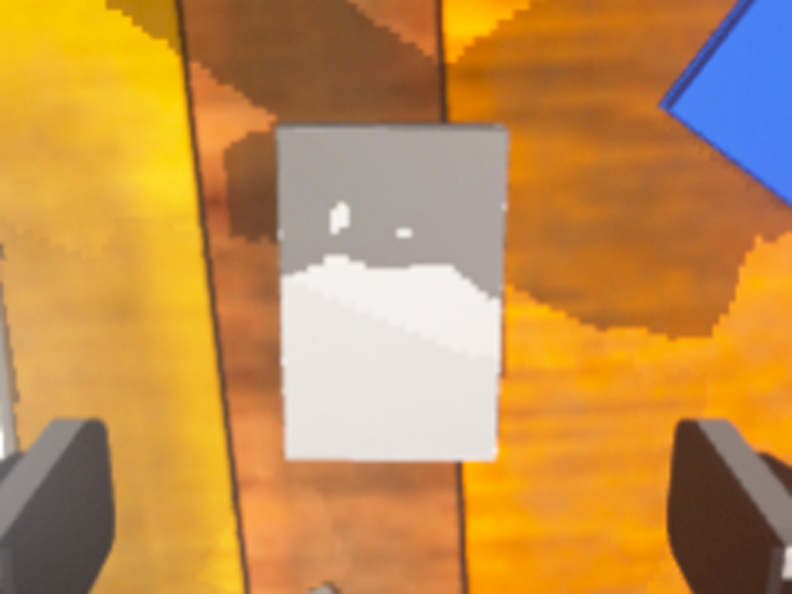

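Run:
```python
from rep import *
rep('slab','w9',[(277,126),(508,127),(497,461),(285,459)],.012,(200,120),3.3)
```

```text
slab [ 0.4739 -0.2112  0.012 ] [0.0552 0.088  0.0561 0.0877] [ -3.7 -93.4 176.   86.1]
```

```bash
python3 -m jog '{"offset":[[-0.01,-0.044,-0.5],[0,0,-0.6],[0,0,-0.5],[0,0,-0.3],[0,0,0],[0,0,0],[0,0,0]],"angular":[[0,0,-0.04],[0,0,0],[0,0,0],[0,0,0],[0,0,0],[0,0,0],[0,0,0]],"jaw":[85,85,85,85,85,85,85]}'; python3 snap.py w10
```

```text
time: 11.2
tool_pos: [0.4751, -0.2131, 0.0044]
tool_rot: [-0.484, 0.483, -0.515, 0.517]
contact_force: [0.0, -0.1, 0.4]
gripper_width: 0.995
pos [ 0.4751 -0.2131  0.0044] jawdeg -3.75 down [ 0.003 -0.002 -1.   ] F [ 0.  -0.1  0.4] w 0.995 vel 0.005 t 11.2
```

View pics/w10.png

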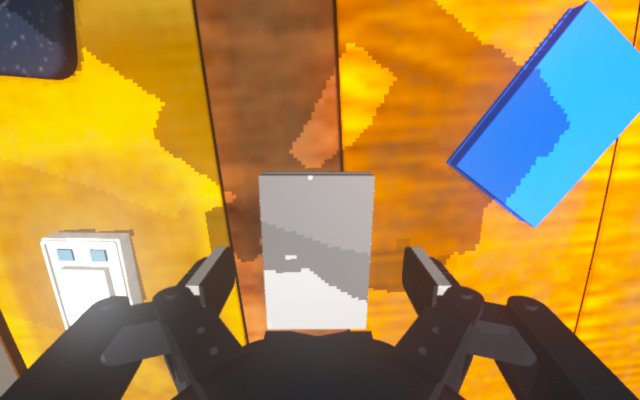

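```bash
python3 -m jog '{"offset":[[-0.02,0.036,-0.11],[0,0,0],[0,0,0],[0,0,0],[0,0,0],[0,0,0],[0,0,0],[0,0,0]],"angular":[[0,0,0],[0,0,0],[0,0,0],[0,0,0],[0,0,0],[0,0,0],[0,0,0],[0,0,0]],"jaw":[85,85,50,50,50,50,50,50]}'; python3 snap.py w11
```

```text
time: 12.05
tool_pos: [0.4733, -0.2111, -0.0022]
tool_rot: [-0.483, 0.483, -0.516, 0.517]
contact_force: [0.4, -0.8, 4.2]
gripper_width: 0.631
pos [ 0.4733 -0.2111 -0.0022] jawdeg -3.78 down [ 0.001 -0.001 -1.   ] F [ 0.4 -0.8  4.2] w 0.631 vel 0.001 t 12.05
```

View pics/w11.png

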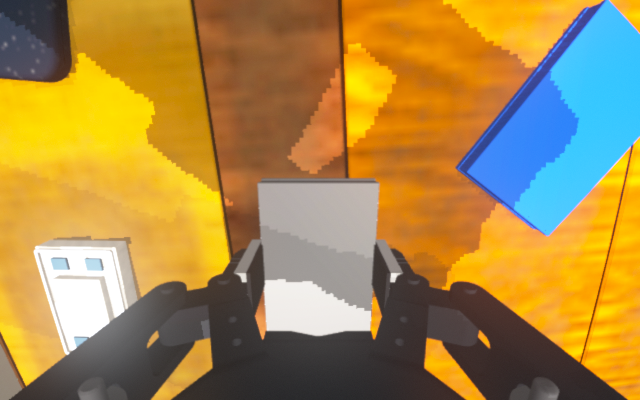

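```bash
python3 -m jog '{"offset":[[0,0,0.3],[0,0,0.8],[0,0,0.8],[0.2,0.79,0.3],[0.2,0.79,0],[0.2,0.79,0],[0.2,0.79,0],[0.2,0.79,0],[0.19,0.79,0],[0,0,0],[0,0,0],[0,0,0]],"angular":[[0,0,0],[0,0,0],[0,0,0],[0,0,0.31],[0,0,0.31],[0,0,0.31],[0,0,0.31],[0,0,0.31],[0,0,0.31],[0,0,0],[0,0,0],[0,0,0]],"jaw":[50,50,50,50,50,50,50,50,50,50,50,50]}';  python3 -m jog '{"offset":[[0,0,0]],"angular":[[0,0,0]],"jaw":[50]}';python3 snap.py w12 200 90 230 170 3.4
```

```text
time: 13.3
tool_pos: [0.5317, 0.0257, 0.1071]
tool_rot: [-0.531, 0.531, -0.467, 0.467]
contact_force: [-0.4, -0.3, -0.9]
gripper_width: 0.633
time: 13.4
tool_pos: [0.5319, 0.0252, 0.1071]
tool_rot: [-0.531, 0.531, -0.467, 0.467]
contact_force: [-0.1, 0.1, -0.8]
gripper_width: 0.635
pos [0.5319 0.0252 0.1071] jawdeg 7.28 down [-0. -0. -1.] F [-0.1  0.1 -0.8] w 0.635 vel 0.006 t 13.4
```

View pics/w12a.png

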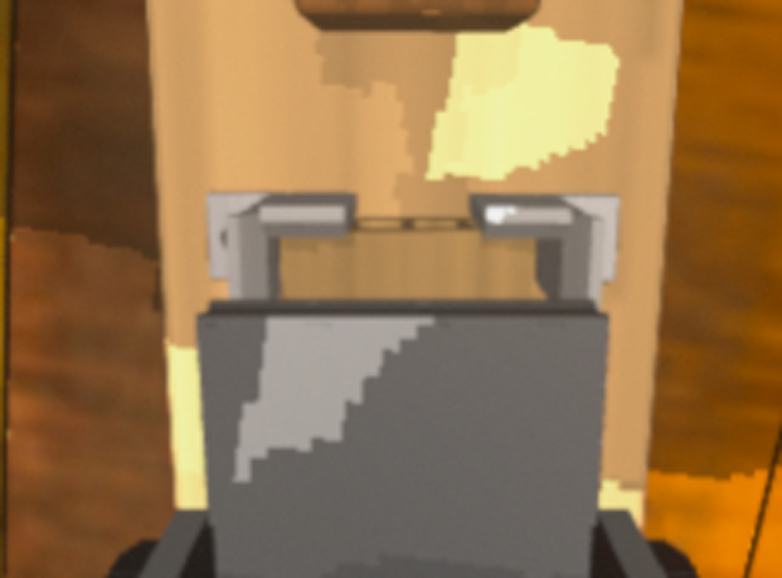

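Run:
```python
from rep import *
st=pickle.load(open('w12.pkl','rb'));C=cam('wrist',st);M=axes(st)
def loc(pts,z):
    P=p2w(C,[((x+.5)/3.4-.5+200,(y+.5)/3.4-.5+90) for x,y in pts],z)
    return ((P-st['tool_pos'])@M*1000).round(1)
print('gf edges',loc([(280,275),(540,275)],.038))
print('gf far edge',loc([(360,229),(470,229)],.038))
print('angle outer? board',loc([(155,150),(675,150)],.012))
print('slab top',loc([(199,315),(608,315)],.1213))
```

```text
gf edges [[-34.4  69.1 -26.9]
 [-34.5  69.1  29.8]]
gf far edge [[-44.4  69.1  -9.4]
 [-44.4  69.1  14.3]]
angle outer? board [[-60.   95.1 -59. ]
 [-60.1  95.1  64.5]]
slab top [[-43.3 -14.2 -27.4]
 [-43.3 -14.2  27.3]]
```

```bash
python3 -m jog '{"offset":[[0.034,0.02,-0.3],[0,0,-0.4],[0,0,-0.3],[0,0,-0.2],[0,0,0],[0,0,0],[0,0,0]],"angular":[[0,0,0.02],[0,0,0],[0,0,0],[0,0,0],[0,0,0],[0,0,0],[0,0,0]],"jaw":[50,50,50,50,50,50,50]}'; python3 snap.py w13 200 90 230 170 3.4
```

```text
time: 14.15
tool_pos: [0.5343, 0.0272, 0.0478]
tool_rot: [0.532, -0.532, 0.466, -0.466]
contact_force: [-0.1, -0.4, -0.1]
gripper_width: 0.635
pos [0.5343 0.0272 0.0478] jawdeg 7.51 down [ 0.001 -0.    -1.   ] F [-0.1 -0.4 -0.1] w 0.635 vel 0.005 t 14.15
```

View pics/w13a.png

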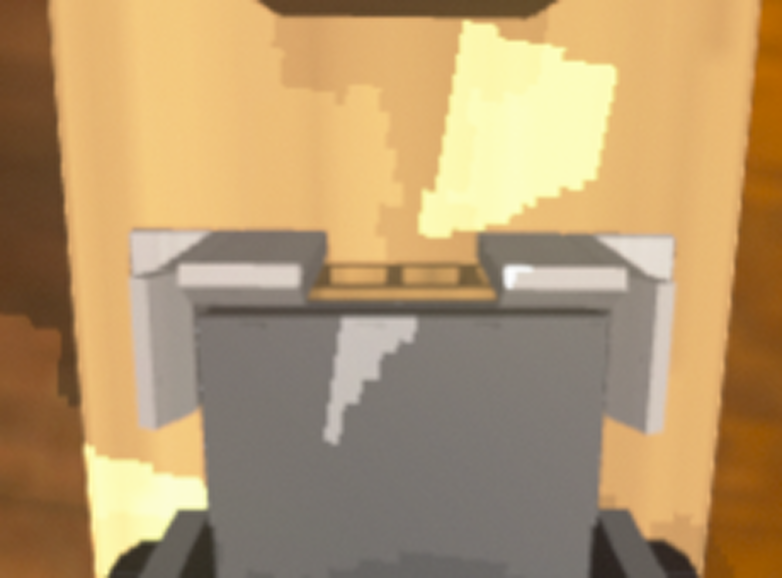

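```bash
python3 -m jog '{"offset":[[0,-0.01,-0.1],[0,0,-0.12],[0,0,0],[0,0,0],[0,0,0]],"angular":[[0,0,0],[0,0,0],[0,0,0],[0,0,0],[0,0,0]],"jaw":[50,50,50,50,50]}'
```

```text
time: 14.7
tool_pos: [0.5336, 0.0269, 0.0359]
tool_rot: [-0.532, 0.532, -0.466, 0.466]
contact_force: [-0.6, 0.1, -0.9]
gripper_width: 0.637
```

```bash
python3 -m jog '{"offset":[[0,0,-0.02],[0,0,0],[0,0,0],[0,0,0],[0,0,0.4],[0,0,0.8],[0,0,0.6],[0,-0.4,0.4],[0,-0.6,0.2],[0,0,0],[0,0,0],[0,0,0]],"angular":[[0,0,0],[0,0,0],[0,0,0],[0,0,0],[0,0,0],[0,0,0],[0,0,0],[0,0,0],[0,0,0],[0,0,0],[0,0,0],[0,0,0]],"jaw":[50,85,85,85,85,85,85,85,85,85,85,85]}'; python3 snap.py w14 220 60 200 150 4
```

```text
time: 15.9
tool_pos: [0.5333, -0.0226, 0.1542]
tool_rot: [-0.532, 0.532, -0.467, 0.466]
contact_force: [-0.5, 0.4, -0.5]
gripper_width: 0.993
pos [ 0.5333 -0.0226  0.1542] jawdeg 7.52 down [-0.002  0.001 -1.   ] F [-0.5  0.4 -0.5] w 0.993 vel 0.009 t 15.9
```

View pics/w14a.png

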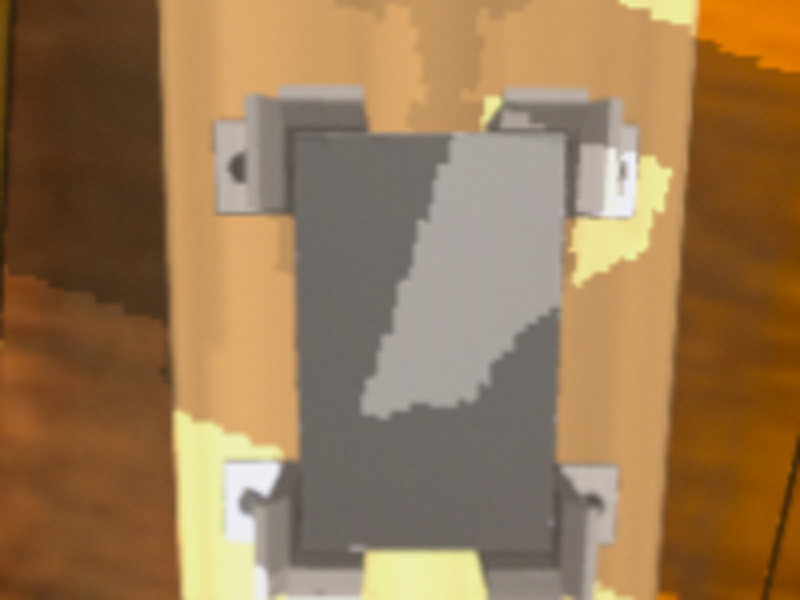

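```bash
python3 - <<'E'
from rep import *
rep('slab seated','w14',[(294,134),(566,134),(554,548),(303,548)],.05,(220,60),4)
E
python3 -m jog '{"offset":[[-0.223,-0.818,0],[-0.223,-0.818,-0.1],[-0.223,-0.818,-0.2],[-0.223,-0.818,-0.2],[-0.223,-0.818,-0.2],[-0.223,-0.818,-0.2],[-0.223,-0.818,-0.1],[-0.223,-0.818,-0.08],[0,0,0],[0,0,0],[0,0,0],[0,0,0]],"angular":[[0,0,0.37],[0,0,0.37],[0,0,0.37],[0,0,0.37],[0,0,0.37],[0,0,0.37],[0,0,0.37],[0,0,0.37],[0,0,0],[0,0,0],[0,0,0],[0,0,0]],"jaw":[85,85,85,85,85,85,85,85,85,85,85,85]}'; python3 snap.py w15 200 120 240 180 3.3
```

```text
slab seated [0.5341 0.0264 0.05  ] [0.055  0.0866 0.0556 0.0866] [   7.6  -82.  -172.4   97.6]
time: 17.15
tool_pos: [0.4452, -0.3489, 0.101]
tool_rot: [0.598, -0.598, 0.378, -0.378]
contact_force: [0.6, 0.1, 0.1]
gripper_width: 1.001
pos [ 0.4452 -0.3489  0.101 ] jawdeg 25.38 down [-0.  0. -1.] F [0.6 0.1 0.1] w 1.001 vel 0.004 t 17.15
```

View pics/w15a.png

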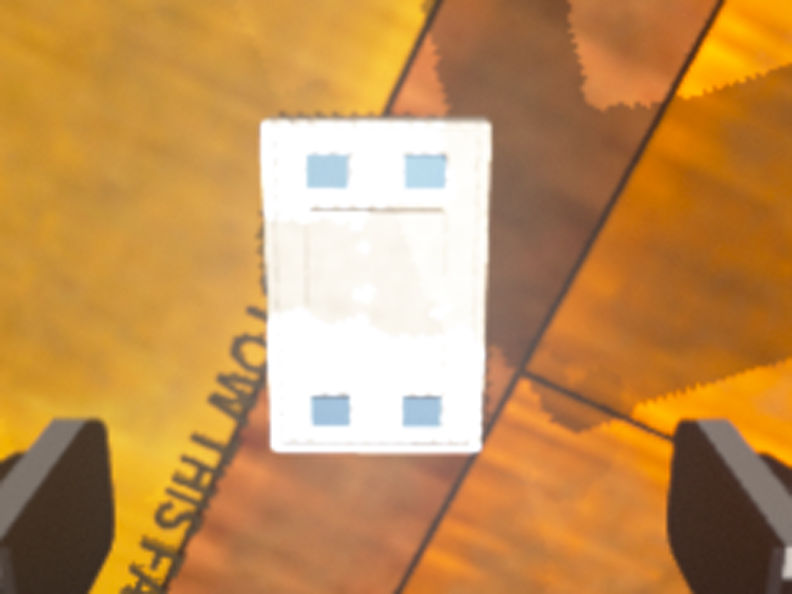

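Run:
```python
from rep import *
P=rep('roof','w15',[(262,120),(491,122),(481,452),(272,450)],.012,(200,120),3.3)
```

```text
roof [ 0.4428 -0.3516  0.012 ] [0.0556 0.0881 0.056  0.088 ] [  24.9  -64.7 -155.2  115. ]
```

```bash
python3 -m jog '{"offset":[[-0.048,-0.054,-0.5],[0,0,-0.6],[0,0,-0.5],[0,0,-0.34],[0,0,0],[0,0,0],[0,0,0]],"angular":[[0,0,-0.06],[0,0,0],[0,0,0],[0,0,0],[0,0,0],[0,0,0],[0,0,0]],"jaw":[85,85,85,85,85,85,85]}'; python3 snap.py w16
```

```text
time: 17.9
tool_pos: [0.4434, -0.3537, 0.0058]
tool_rot: [-0.596, 0.596, -0.379, 0.381]
contact_force: [0.3, -0.0, 0.1]
gripper_width: 0.993
pos [ 0.4434 -0.3537  0.0058] jawdeg 24.94 down [ 0.002 -0.002 -1.   ] F [ 0.3 -0.   0.1] w 0.993 vel 0.006 t 17.9
```

View pics/w16.png

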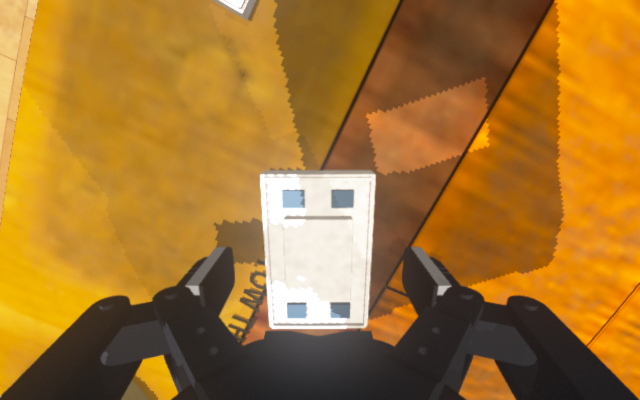

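```bash
python3 -m jog '{"offset":[[-0.01,0.036,-0.13],[0,0,0],[0,0,0],[0,0,0],[0,0,0],[0,0,0],[0,0,0],[0,0,0]],"angular":[[0,0,0],[0,0,0],[0,0,0],[0,0,0],[0,0,0],[0,0,0],[0,0,0],[0,0,0]],"jaw":[85,85,50,50,50,50,50,50]}'; python3 snap.py w17
```

```text
time: 18.75
tool_pos: [0.4422, -0.3518, -0.0017]
tool_rot: [-0.596, 0.596, -0.38, 0.381]
contact_force: [1.0, 0.1, 3.6]
gripper_width: 0.632
pos [ 0.4422 -0.3518 -0.0017] jawdeg 24.9 down [ 0.001 -0.001 -1.   ] F [1.  0.1 3.6] w 0.632 vel 0.002 t 18.75
```

View pics/w17.png

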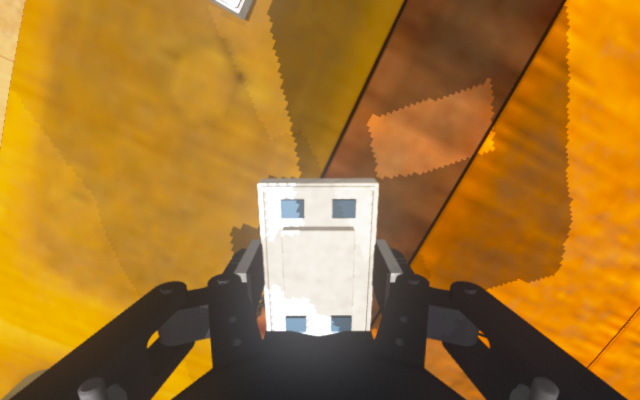

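```bash
python3 -m jog '{"offset":[[0,0,0.3],[0,0,0.8],[0,0,0.8],[0.204,0.84,0.4],[0.204,0.84,0],[0.204,0.84,0],[0.204,0.84,0],[0.204,0.84,0],[0.204,0.84,0],[0.204,0.84,0],[0.204,0.84,0],[0.204,0.84,0]],"angular":[[0,0,0],[0,0,0],[0,0,0],[0,0,-0.322],[0,0,-0.322],[0,0,-0.322],[0,0,-0.322],[0,0,-0.322],[0,0,-0.322],[0,0,-0.322],[0,0,-0.322],[0,0,-0.322]],"jaw":[50,50,50,50,50,50,50,50,50,50,50,50]}';  python3 -m jog '{"offset":[[0,0,0],[0,0,0],[0,0,0],[0,0,0]],"angular":[[0,0,0],[0,0,0],[0,0,0],[0,0,0]],"jaw":[50,50,50,50]}';python3 snap.py w18 200 90 230 170 3.4
```

```text
time: 20.0
tool_pos: [0.5332, 0.0286, 0.113]
tool_rot: [-0.531, 0.531, -0.467, 0.466]
contact_force: [-0.3, 0.3, -0.4]
gripper_width: 0.637
time: 20.4
tool_pos: [0.5333, 0.0255, 0.1126]
tool_rot: [-0.531, 0.531, -0.467, 0.467]
contact_force: [0.1, 0.6, -0.2]
gripper_width: 0.638
pos [0.5333 0.0255 0.1126] jawdeg 7.42 down [-0. -0. -1.] F [ 0.1  0.6 -0.2] w 0.638 vel 0.003 t 20.4
```

View pics/w18a.png

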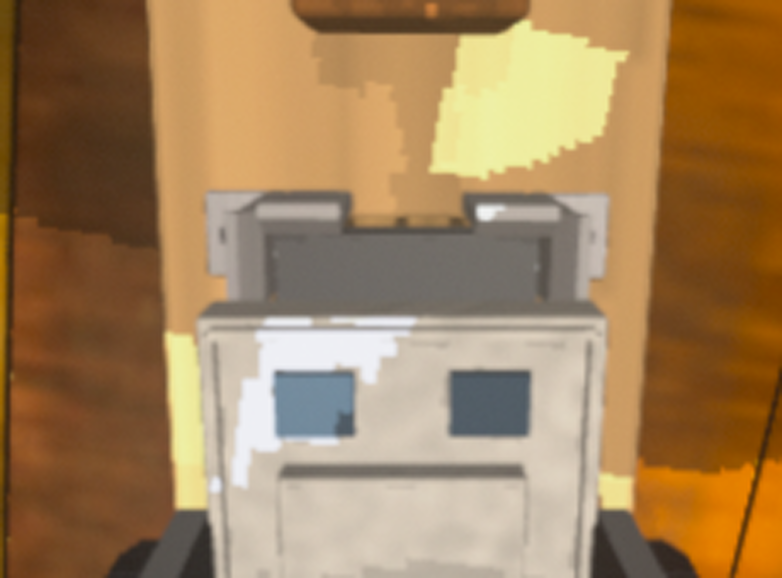

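```bash
python3 -m jog '{"offset":[[0.018,0.02,-0.3],[0,0,-0.4],[0,0,-0.3],[0,0,-0.1],[0,0,0],[0,0,0],[0,0,0]],"angular":[[0,0,0],[0,0,0],[0,0,0],[0,0,0],[0,0,0],[0,0,0],[0,0,0]],"jaw":[50,50,50,50,50,50,50]}'; python3 snap.py w19 200 90 230 170 3.4
```

```text
time: 21.15
tool_pos: [0.5353, 0.0277, 0.0586]
tool_rot: [0.532, -0.531, 0.466, -0.467]
contact_force: [1.1, 0.7, -1.1]
gripper_width: 0.635
pos [0.5353 0.0277 0.0586] jawdeg 7.52 down [ 0.002 -0.    -1.   ] F [ 1.1  0.7 -1.1] w 0.635 vel 0.003 t 21.15
```

View pics/w19a.png

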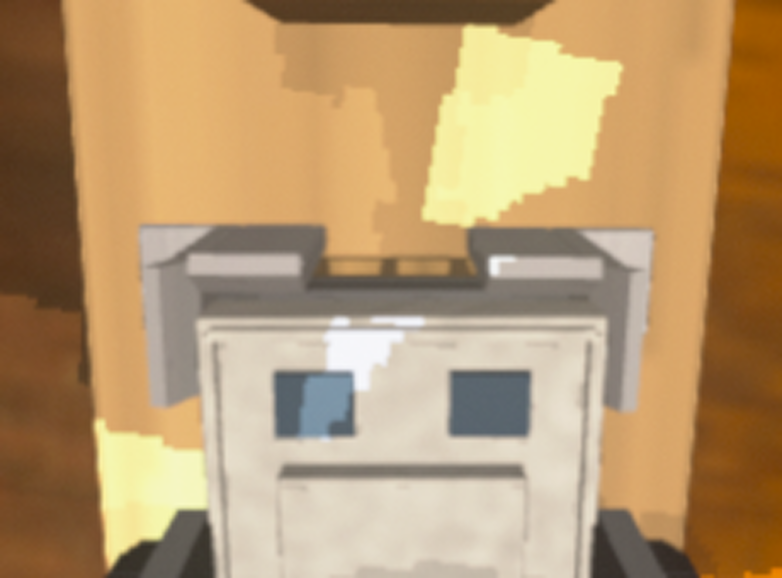

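```bash
python3 -m jog '{"offset":[[-0.016,-0.012,-0.1],[0,0,-0.1],[0,0,0],[0,0,0],[0,0,0]],"angular":[[0,0,0],[0,0,0],[0,0,0],[0,0,0],[0,0,0]],"jaw":[50,50,50,50,50]}'
```

```text
time: 21.7
tool_pos: [0.5342, 0.027, 0.0483]
tool_rot: [0.532, -0.532, 0.466, -0.466]
contact_force: [-1.3, -0.1, 4.7]
gripper_width: 0.634
```

```bash
python3 -m jog '{"offset":[[0,0,0],[0,0,0],[0,0,0],[0,0,0],[0,0,0.4],[0,0,0.8],[0,0,0.7],[0,-0.4,0.5],[0,-0.6,0.4],[0,0,0],[0,0,0],[0,0,0]],"angular":[[0,0,0],[0,0,0],[0,0,0],[0,0,0],[0,0,0],[0,0,0],[0,0,0],[0,0,0],[0,0,0],[0,0,0],[0,0,0],[0,0,0]],"jaw":[50,85,85,85,85,85,85,85,85,85,85,85]}'; python3 snap.py w20 220 60 200 150 4
python3 - <<'E'
from h import *
for n in('side','scene'): cv2.imwrite(f'pics/{n}1.png',manip.grab_frame(n))
s=cv2.imread('pics/side1.png')
cv2.imwrite('pics/side1a.png',cv2.resize(s[130:250,240:410],None,fx=4.7,fy=4.7,interpolation=cv2.INTER_CUBIC))
s=cv2.imread('pics/scene1.png')
cv2.imwrite('pics/scene1a.png',cv2.resize(s[150:255,200:360],None,fx=5,fy=5,interpolation=cv2.INTER_CUBIC))
E
```

```text
time: 22.9
tool_pos: [0.5328, -0.0222, 0.186]
tool_rot: [-0.531, 0.532, -0.467, 0.465]
contact_force: [0.4, -0.4, 0.7]
gripper_width: 0.996
pos [ 0.5328 -0.0222  0.186 ] jawdeg 7.53 down [-0.003  0.001 -1.   ] F [ 0.4 -0.4  0.7] w 0.996 vel 0.009 t 22.9
```

View pics/w20.png

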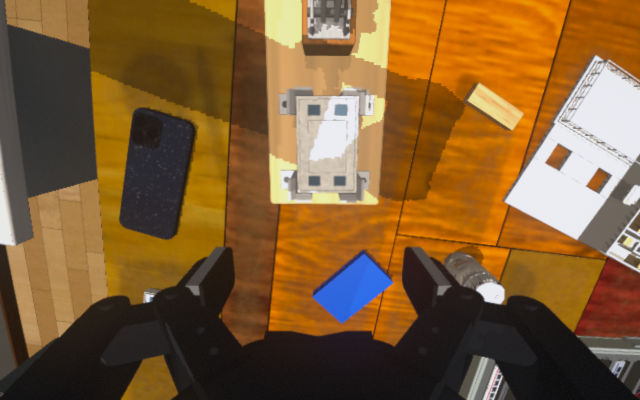

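View pics/side1a.png

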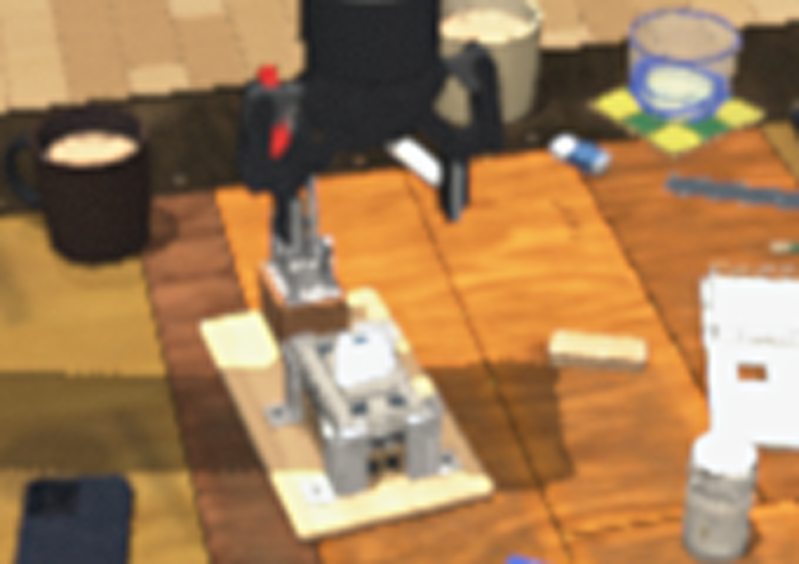

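View pics/scene1a.png

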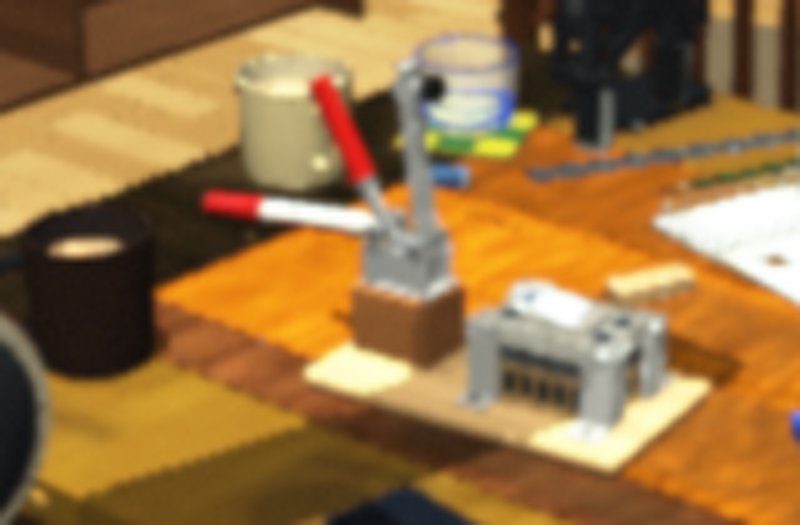

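```bash
python3 - <<'E'
from rep import *
rep('roof seated','w20',[(296,97),(359,97),(355,194),(299,194)],.062,(0,0),1)
C=cam('scene'); S=cam('side')
e=np.radians(7.5);ey=np.array([-np.sin(e),np.cos(e),0]);ex=np.array([np.cos(e),np.sin(e),0])
o=np.array([.5337,.0258,0])
for r in(.034,.08,.104):
    P=o+ey*(.133+r*np.cos(1.05))+np.array([0,0,.092+r*np.sin(1.05)])
    a=w2p(C,P)[0];b=w2p(S,P)[0]
    print(r,'scene1a',((a-[200,150])*5).round(),'side b',((b-[240,130])*4.7).round())
P=o+ey*.102+np.array([0,0,.088]);print('bar pivot',((w2p(C,P)[0]-[200,150])*5).round())
E
python3 -m jog '{"offset":[[0,0,0.85],[0,0,0.85],[-0.08,0.8,0],[-0.08,0.8,0],[-0.08,0.8,0],[-0.08,0.8,0],[-0.08,0.8,0],[0,0,0],[0,0,0],[0,0,0]],"angular":[[0,0,0],[0,0,0],[0,0,0],[0,0,0],[0,0,0],[0,0,0],[0,0,0],[0,0,0],[0,0,0],[0,0,0]],"jaw":[0,0,0,0,0,0,0,0,0,0]}'; python3 snap.py w21
```

```text
roof seated [0.5346 0.0249 0.062 ] [0.0553 0.0878 0.0535 0.0878] [   7.6  -82.9 -172.4   98.3]
0.034 scene1a [360. 178.] side b [280. 167.]
0.08 scene1a [328. 112.] side b [268.  97.]
0.104 scene1a [312.  77.] side b [261.  60.]
bar pivot [424. 244.]
time: 24.05
tool_pos: [0.5136, 0.1766, 0.2721]
tool_rot: [-0.531, 0.532, -0.466, 0.466]
contact_force: [0.0, -0.2, -0.5]
gripper_width: -0.001
pos [0.5136 0.1766 0.2721] jawdeg 7.5 down [-0.001 -0.001 -1.   ] F [ 0.  -0.2 -0.5] w -0.001 vel 0.021 t 24.05
```

View pics/w21.png

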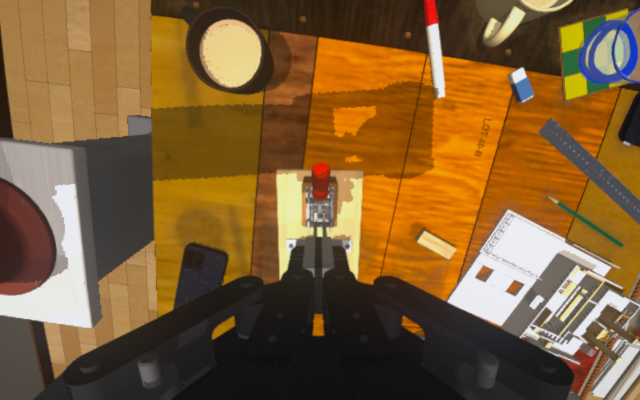

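Run:
```python
from rep import *
st=pickle.load(open('w21.pkl','rb'));C=cam('wrist',st)
e=np.radians(7.5);ey=np.array([-np.sin(e),np.cos(e),0]);ex=np.array([np.cos(e),np.sin(e),0])
o=np.array([.5337,.0258,0])
for r in(.034,.08,.104):
    P=o+ey*(.133+r*np.cos(1.05))+np.array([0,0,.092+r*np.sin(1.05)])
    print(r,w2p(C,P).round(1))
im=cv2.imread('pics/w21.png');cv2.imwrite('pics/w21a.png',cv2.resize(im[140:320,240:400],None,fx=3.3,fy=3.3,interpolation=cv2.INTER_CUBIC))
print(((st['tool_pos']-o)@np.c_[ex,ey]).round(4))
```

```text
0.034 [[318.6 191.9]]
0.08 [[318.7 177.8]]
0.104 [[318.7 168.4]]
[-0.0003  0.1521]
```

View pics/w21a.png

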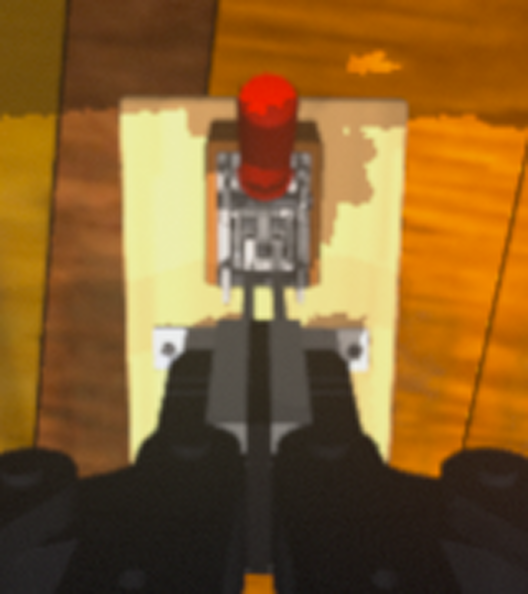

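Run:
```python
from rep import *
C=cam('scene')
e=np.radians(7.5);ey=np.array([-np.sin(e),np.cos(e),0])
o=np.array([.5337,.0258,0])
for l in (0,5,10,15,20):
    P=o+ey*(.102+.118*np.sin(np.radians(l)))+np.array([0,0,.088+.118*np.cos(np.radians(l))])
    Q=o+ey*(.102+.06*np.sin(np.radians(l)))+np.array([0,0,.088+.06*np.cos(np.radians(l))])
    print(l,((w2p(C,P)[0]-[200,150])*5).round(),((w2p(C,Q)[0]-[200,150])*5).round())
```

```text
0 [422.  64.] [423. 154.]
5 [408.  62.] [416. 153.]
10 [394.  61.] [409. 152.]
15 [381.  62.] [402. 152.]
20 [368.  64.] [395. 153.]
```

```bash
python3 -m jog '{"offset":[[-0.01,0.06,-0.7],[0,0,-0.7],[0,0,-0.5],[0,0,0],[0,0,0],[0,0,0]],"angular":[[0,0,0],[0,0,0],[0,0,0],[0,0,0],[0,0,0],[0,0,0]],"jaw":[0,0,0,0,0,0]}'; python3 snap.py w22
python3 - <<'E'
from h import *
st=manip.state()
e=np.radians(7.5);ey=np.array([-np.sin(e),np.cos(e),0]);ex=np.array([np.cos(e),np.sin(e),0])
print(((st['tool_pos']-[.5337,.0258,0])@np.c_[ex,ey]).round(4))
s=manip.grab_frame('scene')
cv2.imwrite('pics/scene2a.png',cv2.resize(s[110:255,200:360],None,fx=4,fy=4,interpolation=cv2.INTER_CUBIC))
E
```

```text
time: 24.7
tool_pos: [0.5146, 0.1798, 0.18]
tool_rot: [0.532, -0.53, 0.466, -0.467]
contact_force: [-1.1, -0.8, -0.2]
gripper_width: 0.001
pos [0.5146 0.1798 0.18  ] jawdeg 7.46 down [ 0.004  0.001 -1.   ] F [-1.1 -0.8 -0.2] w 0.001 vel 0.008 t 24.7
[0.0013 0.1554]
```

View pics/scene2a.png

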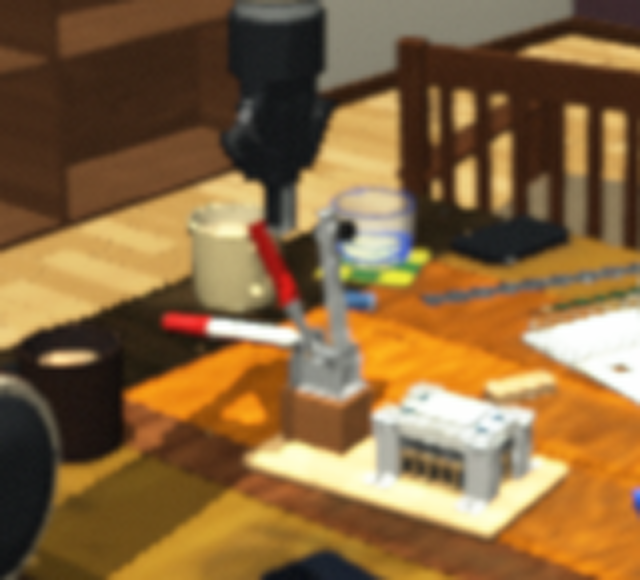

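```bash
python3 -m jog '{"offset":[[-0.025,0.04,-0.2],[-0.024,0.18,-0.11],[-0.024,0.18,-0.11],[-0.025,0.19,-0.19],[-0.025,0.19,-0.19],[0,0,0],[0,0,0]],"angular":[[0,0,0],[0,0,0],[0,0,0],[0,0,0],[0,0,0],[0,0,0],[0,0,0]],"jaw":[0,0,0,0,0,0,0]}'
python3 - <<'E'
from h import *
st=manip.state()
e=np.radians(7.5);ey=np.array([-np.sin(e),np.cos(e),0]);ex=np.array([np.cos(e),np.sin(e),0])
print(((st['tool_pos']-[.5337,.0258,0])@np.c_[ex,ey]).round(4))
s=manip.grab_frame('scene')
cv2.imwrite('pics/scene3a.png',cv2.resize(s[110:255,200:360],None,fx=4,fy=4,interpolation=cv2.INTER_CUBIC))
E
```

```text
time: 25.5
tool_pos: [0.5065, 0.2195, 0.1368]
tool_rot: [-0.531, 0.532, -0.466, 0.466]
contact_force: [0.4, -0.3, -0.4]
gripper_width: 0.004
[-0.0017  0.1956]
```

View pics/scene3a.png

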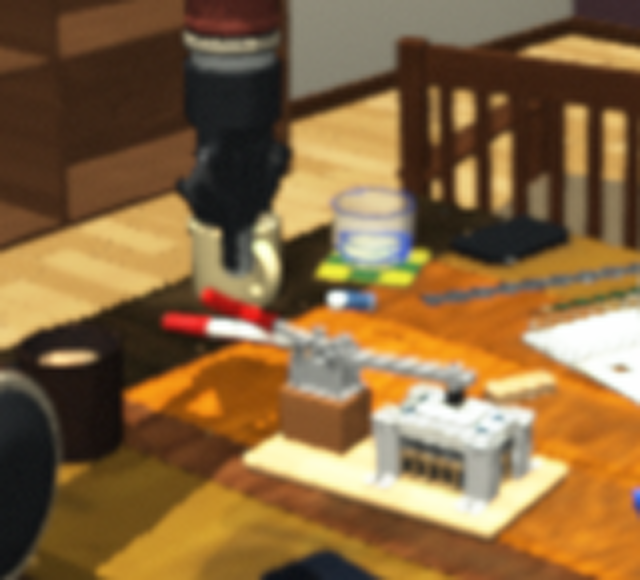

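```bash
python3 -m jog '{"offset":[[0.01,0.11,-0.16],[-0.01,0.11,-0.16],[-0.007,0.05,-0.15],[-0.007,0.05,-0.15],[-0.007,0.05,-0.15],[0,0,0],[0,0,0]],"angular":[[0,0,0],[0,0,0],[0,0,0],[0,0,0],[0,0,0],[0,0,0],[0,0,0]],"jaw":[0,0,0,0,0,0,0]}'
python3 - <<'E'
from h import *
st=manip.state()
e=np.radians(7.5);ey=np.array([-np.sin(e),np.cos(e),0]);ex=np.array([np.cos(e),np.sin(e),0])
print(((st['tool_pos']-[.5337,.0258,0])@np.c_[ex,ey]).round(4))
s=manip.grab_frame('scene')
cv2.imwrite('pics/scene4a.png',cv2.resize(s[110:255,200:360],None,fx=4,fy=4,interpolation=cv2.INTER_CUBIC))
E
```

```text
time: 26.25
tool_pos: [0.5058, 0.2376, 0.0989]
tool_rot: [-0.532, 0.532, -0.466, 0.466]
contact_force: [0.7, -0.2, 0.1]
gripper_width: -0.006
[-0.      0.2137]
```

View pics/scene4a.png

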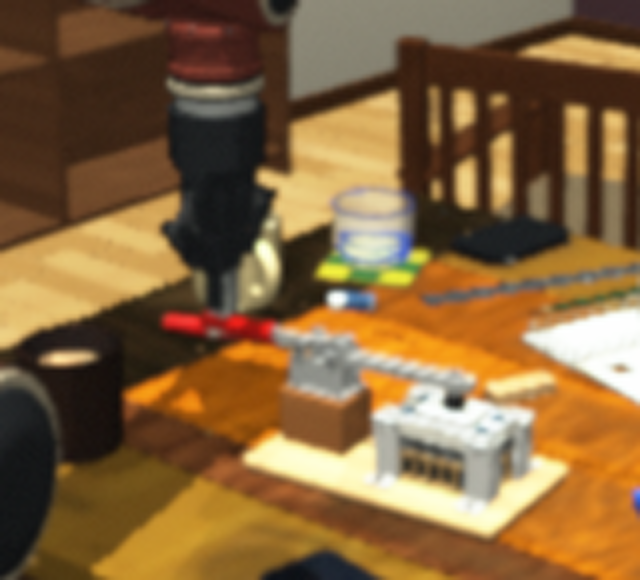

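```bash
python3 -m jog '{"offset":[[0,0,-0.04],[0,0,-0.04],[0,0,0],[0,0,0]],"angular":[[0,0,0],[0,0,0],[0,0,0],[0,0,0]],"jaw":[0,0,0,0]}'
```

```text
time: 26.7
tool_pos: [0.5065, 0.2377, 0.0974]
tool_rot: [0.532, -0.531, 0.466, -0.466]
contact_force: [-4.9, -1.2, 9.1]
gripper_width: -0.003
```

```bash
python3 -m jog '{"offset":[[0,0,-0.04],[0,0,-0.03],[0,0,0],[0,0,0]],"angular":[[0,0,0],[0,0,0],[0,0,0],[0,0,0]],"jaw":[0,0,0,0]}'
```

```text
time: 27.1
tool_pos: [0.5069, 0.2378, 0.0968]
tool_rot: [0.532, -0.532, 0.466, -0.466]
contact_force: [-11.3, -4.2, 23.8]
gripper_width: -0.005
```

Solid stop at 24 N with the tip at 0.097 m, the height expected for the closed handle. I'll retreat upwards and check.

```bash
python3 -m jog '{"offset":[[0,0,0.3],[0,0,0.7],[0,0,0.8],[0,0,0.8],[0,0,0],[0,0,0],[0,0,0]],"angular":[[0,0,0],[0,0,0],[0,0,0],[0,0,0],[0,0,0],[0,0,0],[0,0,0]],"jaw":[0,0,0,0,0,0,0]}'
python3 - <<'E'
from h import *
s=manip.grab_frame('scene'); d=manip.grab_frame('side'); 
a=cv2.resize(s[160:255,200:360],(800,475),interpolation=cv2.INTER_CUBIC)
cv2.imwrite('pics/scene5a.png',a); cv2.imwrite('pics/side5.png',d)
cv2.imwrite('pics/side5a.png',cv2.resize(d[130:250,240:410],None,fx=4.7,fy=4.7,interpolation=cv2.INTER_CUBIC))
C=cam('scene');S=cam('side')
e=np.radians(7.5);ey=np.array([-np.sin(e),np.cos(e),0]);o=np.array([.5337,.0258,0])
for ang in (1.08,1.0,.9):
    al=1.05-ang
    P=o+ey*(.133+.104*np.cos(al))+np.array([0,0,.092+.104*np.sin(al)])
    print(ang,'tip scene',((w2p(C,P)[0]-[200,160])*5).round(),'side',((w2p(S,P)[0]-[240,130])*4.7).round())
P=o+ey*.133+np.array([0,0,.092]);print('pivot',((w2p(C,P)[0]-[200,160])*5).round())
print(manip.state()['contact_force'],manip.state()['time'])
E
python3 snap.py w23
```

```text
time: 27.8
tool_pos: [0.5052, 0.2373, 0.2201]
tool_rot: [-0.531, 0.532, -0.467, 0.466]
contact_force: [-0.2, -0.0, -0.0]
gripper_width: 0.0
1.08 tip scene [251. 148.] side [244. 144.]
1.0 tip scene [250. 137.] side [243. 134.]
0.9 tip scene [251. 122.] side [243. 122.]
pivot [383. 177.]
[-0.49286741 -0.28485167 -0.47321527] 27.9
pos [0.505  0.2372 0.2194] jawdeg 7.51 down [-0.004 -0.001 -1.   ] F [-0.5 -0.3 -0.5] w 0.001 vel 0.004 t 27.9
```

View pics/scene5a.png

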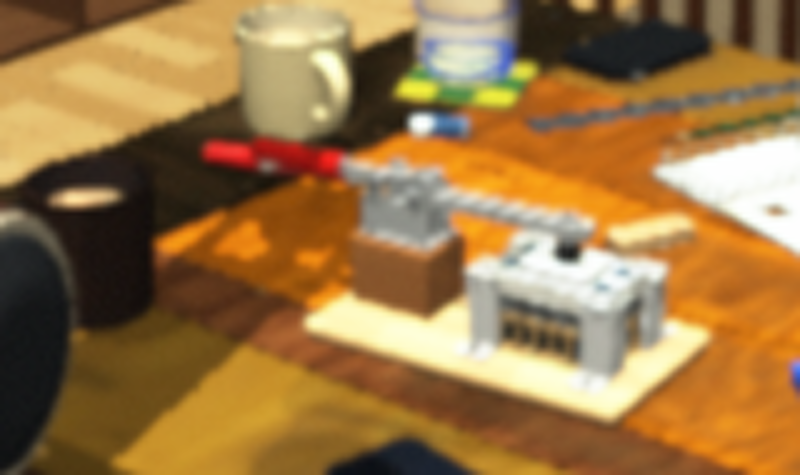

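View pics/side5a.png

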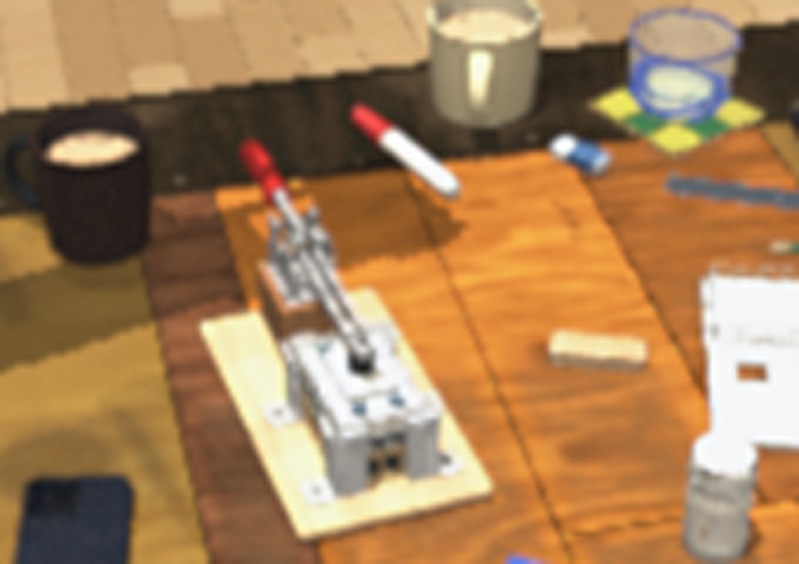

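View pics/w23.png

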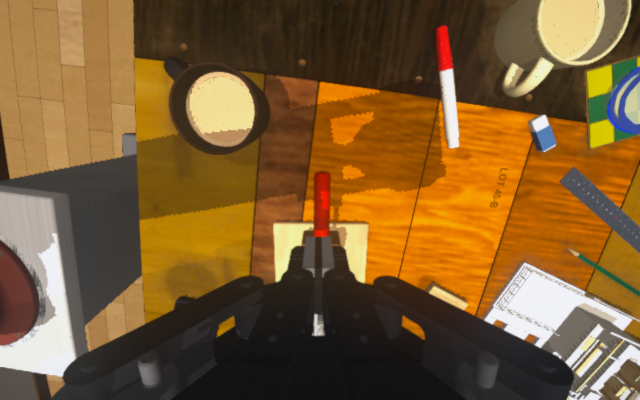

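The handle lies level: its tip in the side crop is near (250,150), and I predicted (244,144) for 1.08 rad. The pad sits on the roof's middle, and the mug, glue and offcut look unmoved. Handing in.

Run:
```python
from plant import manip
print(manip.job_done())
```

```text
the job is handed in; nothing more can be done
None
```

The pavilion is stacked in the jig's pocket, the toggle clamp is closed on it, and I handed the job in at 27.9 s of the 72 s. No verdict was reported.

- **Stack:** I placed the ground floor, then the plain grey slab, then the larger of the two white roofs. After each release the wrist camera put the part within about 1.5 mm of the pocket centre and roughly 0.3° of square. The seating heights matched: the slab and roof grip heights came out within 1 mm of what was expected.
- **Clamp:** I pushed the handle down with the shut fingers to a firm stop at about 24 N. The tip was then at 0.097 m, the height expected for a closed handle. After I backed off, the handle stayed level and the pad sat on the middle of the roof. I judged the handle angle and the pad contact only from the pictures and that stop; nothing gave me the pad force directly.
- **Left alone:** the glue bottle, black mug and balsa offcut look unmoved in the last side view, and the gripper was clear of everything.
- **Disagreements:** the side and wrist cameras differed by 6–7 mm in y on the parts. I trusted the wrist camera, whose predicted fingertip positions matched its picture, and every part then fitted. Early in the push the handle swung ahead of the finger, with no visible effect on the stack.

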